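# Take the cover off a junction housing and lean it on the bench easel

### The job

Take the cover plate off the grey junction housing by its handle, lifting it straight up off the four pins, and lean it on the bench easel for wiring: lengthwise up the slope, roughly in the middle, its back flat against both white rails, handle facing out, and a short edge standing squarely on the ledge behind its lip. The ledge is clamped wherever the last job left it, so lay the cover on the rails above it, slide it slowly and gently down until you feel the ledge, and only then let go: do not drop it, let it slide down by itself or press hard. Leave the tools and other things lying around where they are.

Things in the scene. Friction and masses are not known exactly. Their poses are not given: they have to be found in the camera images.
- cover: Cover plate of the housing: plain aluminium, 150 (x) x 110 (y) x 6 mm, 0.2 to 0.4 kg, with a dark steel pull handle in the middle of its top face, four 8 mm holes near the corners, a small blank paper plate near one end, vent slots near the other (the ends count alike). Origin: centre of the underside; z out of the handle's face. At the start it lies on the housing, pins in its holes.
- cover_handle (a point): Centre of the handle's grip bar, 36 mm above the cover's underside, 30 mm above its top face. The bar has a flat-sided 10 x 10 mm section and runs 90 mm along the cover's x, so along its length; its legs stand at x = +-40 mm, so 70 mm between them are free to grip, with the fingers closing along the cover's y and the tool upright or tilted along the bar.
- housing: Grey junction box, fixed to the bench, open on top: 146 (x) x 106 (y) x 60 mm high, two cable glands in its +y side (19 mm out), four upright steel pins, 5 mm thick, near its corners, rising 10 mm above the rim. Origin: centre of its underside on the bench.
- easel: Base of the bench easel, fixed to the bench: dark steel plate 180 (x) x 150 (y) x 10 mm with cheeks, two lock knobs and a hinge line along y at x = -80 mm, 34 mm above the bench. Origin: centre of its underside. The easel's back rises from the hinge towards +x, so it faces -x and up. It carries two rails and an aluminium ledge (see the next two).
- easel_back (a joint): Slope of the easel's back against the horizontal, 0.70 to 0.86 rad, held by stiff friction. On the back a 136 mm wide ledge is clamped (holds over 25 N) anywhere: its top, on which a plate's foot stands, lies at x = 24 to 77 mm of point easel_face, not reported, to be seen or felt. It stands 18 mm out of the rails; a lip (z = 14 to 18 mm) rises 7 mm above it.
- easel_face (a point): Middle of the hinge line of the easel's back, in the plane of the rails' fronts. Its frame: x up the slope, y across, z out of the face (towards the robot and up). Two slippery white rails, 16 mm wide, at y = +-36 mm, from x = 5 to 205 mm, have their fronts at z = 0. So between rails and the ledge's lip a trough 14 mm wide is left for a plate's foot.
- tweezers: Bystander: steel tweezers lying flat, 11 x 123 x 10 mm; origin under its middle on the bench.
- driver_blue: Bystander: screwdriver with blue handle lying flat, 25 x 176 x 24 mm; origin under its middle on the bench.
- side_cutters: Bystander: side cutters lying flat, 37 x 118 x 11 mm; origin under its middle on the bench.
- caliper: Bystander: digital caliper lying flat, 75 x 232 x 15 mm; origin under its middle on the bench.
- block_steel: Bystander: ground steel parallel block, 20 x 45 x 20 mm; origin under its middle on the bench.
- solvent_bottle: Bystander: squeeze bottle with bent spout, standing, 58 x 73 x 169 mm; origin under its middle on the bench.
- black_tape: Bystander: roll of black tape lying flat, 53 mm across, 19 mm high; origin under its middle on the bench.

How it is judged:
By the outcome, as a careful person would: the job done as asked, in the order asked, and still so for the second after the job is handed in, with the robot touching nothing.
It also fails if it takes over 51 s, if anything falls off the work surface, if the arm or the gripper's body presses on something with over 40 N, if the wrist force passes 120 N, or if a joint passes its speed limit or range.

### The arm

A 6-joint arm with a two-finger parallel gripper is mounted at the origin on a cart in front of the work surface, level with it; the furniture and walls round the work are solid. World frame = base frame: x ahead of the robot, y to its left, z up, the work surface at z = 0. Lengths are in m, angles in rad, forces in N, time in s.
With the tool pointing down it reaches from about 0.25 to 0.775 m from the base axis. Payload 4 kg.
Tool frame: the origin (TCP) lies midway between the tips of the shut fingers; the grasp point (between the pads) lies 19 mm behind it (robot.tcp_to_grasp is the distance from the TCP to the grasp point, in m); x points along the fingers, y is the direction in which the jaws open and shut, and the axes are right-handed (so a half turn about x gives the same grasp; the last joint's range is limited). The gripper opens to 94 mm and grips with 3 to 60 N. Pads are 16 mm wide; open, the fingers measure 119 mm over their backs; the gripper's body (75 mm by 177 mm) begins 78 mm behind the grasp point.
Start: joints at [1.062, 0.087, 1.371, -0, 1.684, -0.103], TCP at [0.217, 0.505, 0.206] pointing down, gripper open.
Joint ranges: [-3.1, 3.1], [-0.76, 2.03], [0.27, 2.55], [-1.08, 4.22], [0.17, 2.65], [-2.57, 2.57]. Speed limits (rad/s): [2.79, 2.79, 3.14, 3.14, 3.14, 3.14].

### API

Orientations are given as [roll, pitch, yaw] about the fixed x, y, z axes, in that order (R = Rz(yaw) Ry(pitch) Rx(roll)).
In Python, from bench import robot gives the robot as it stands.
- The arm moves only by the tool send_rows, never from a script. Its argument "increments" is a list of rows, each a list of 5 numbers: the opening, from -1 (shut) to 1 (fully open), so that 0 is half open, then the shift along the tool's x, y, z in m, then the turn about the tool's x in rad. In form: [[hand, tx, ty, tz, roll], ...]. A call has 1 to 5 rows; each row is the pose to reach, as a shift and turn from the pose commanded when the call began, along the tool's axes at that moment; what a row does not reach only later rows make up. A row lasts 1/12 s, in which the tool goes at most 41.7 mm and 7.16 degrees, less where a joint would pass 70% of its speed; a pose out of reach is approached as far as the arm can. A call with a gripper value outside its range is refused whole. The fingers move at their own pace and stop on an object; the grip force is fixed at half the most. Time passes only in rows, so rows that repeat a pose let the fingers close. It gives the time, the measured TCP pose, the force and the opening at its end, in the units of the state.
- robot.get_obs(): the state, without advancing time (a new reading comes with each control period).
- robot.snapshot(name): name is "scene" or "top" or "wrist"; returns a dict with "image" (480x640x3 uint8, red, green, blue), "intrinsics" (3x3 intrinsics, pixels), "k1" (the pictures are not rectified: a ray, as slopes to the right and down, at radius r is drawn at 1 + k1 r^2 times it, then the intrinsics apply), "world_from_camera" (4x4, takes a point from camera to world coordinates). Camera axes: x right, y down, z forward; pixel columns grow to the right and rows downward; lengths in m; the calibration is good to about 2 mm. A picture is of the moment at which its call begins. There is no depth.
- robot.close_job(): hands the job in, once; it reports no verdict.
The state is a dict: "time": time; "joint_positions": joint angles; "qvel": joint speeds; "joint_torque": joint torques, N m; "tool_pos": TCP position; "ee_rot": TCP orientation; "wrist_force": force on the tool from outside, world axes, zero at the start; "wrist_torque": the same for the moment, N m; "width": finger opening in m.
Only numpy, scipy, OpenCV 4.12 (cv2) and the standard library are available. Lean on these libraries where they do the work, as an engineer would, in place of code of your own. Each camera call takes 0.05 s, during which the arm holds its last target.

## Working session

There is one attempt and no reset: what is moved stays moved. The work goes in short steps, Python scripts to look and compute and a tool call to move; the robot and the scene stay as the last step left them, time stands still between calls to the robot, and variables do not carry over. Pictures are saved under pics/ and viewed, and the job is handed in when it is done.

Besides the shell and the picture viewer there is one more tool, called after "Emit:" by a JSON object that holds its "name" and its "arguments", one argument or row to a line. send_rows: Moves the arm, as the interface text tells. Its arguments: {"type":"object","properties":{"increments":{"type":"array"}},"required":["increments"]}

```bash
ls; mkdir -p pics; python3 - <<'E'
from bench import robot
import cv2
print(robot.get_obs())
for n in ["scene","top","wrist"]:
    s=robot.snapshot(n); cv2.imwrite(f"pics/{n}0.png",s["image"][:,:,::-1])
    print(n,s["intrinsics"],s["k1"],s["world_from_camera"])
E
```

```text
pics
{'time': 0.0, 'joint_positions': array([ 1.06189522e+00,  8.79662075e-02,  1.37226324e+00, -1.20230109e-05,
        1.68356696e+00, -1.03123474e-01]), 'qvel': array([ 0.0006283 ,  0.00011575, -0.00120783,  0.00062894, -0.00235055,
       -0.00024708]), 'joint_torque': array([ 2.24430412e-03, -3.40177703e+01, -3.02431405e+01,  7.19612301e-02,
        3.27266380e-02, -1.39986269e-04]), 'tool_pos': array([0.21685649, 0.50485079, 0.20429348]), 'ee_rot': array([-1.66849745,  1.56859255, -2.07427642]), 'wrist_force': array([ 0.20900607, -0.2738285 ,  0.09277742]), 'wrist_torque': array([-0.00718464, -0.11091962, -0.04570482]), 'width': 0.09431820586814081}
scene [[485.83222305   0.         314.80152343]
 [  0.         485.83222305 245.97459229]
 [  0.           0.           1.        ]] -0.03300379468380035 [[ 0.73587235 -0.4056545   0.54215893  0.02170854]
 [-0.67673284 -0.46768229  0.56859998 -0.4262001 ]
 [ 0.02290299 -0.78531376 -0.61867419  0.69176613]
 [ 0.          0.          0.          1.        ]]
top [[599.09289438   0.         328.13634913]
 [  0.         599.09289438 232.23408505]
 [  0.           0.           1.        ]] 0.061959867616489236 [[ 0.01506333 -0.99818681  0.05827683  0.45993846]
 [-0.99983836 -0.01560918 -0.00892259  0.15023195]
 [ 0.00981607 -0.05813301 -0.99826059  1.43310133]
 [ 0.          0.          0.          1.        ]]
wrist [[383.64231172   0.         325.19676903]
 [  0.         383.64231172 238.86547766]
 [  0.           0.           1.        ]] -0.025945627798773494 [[ 0.39480127  0.89210276  0.21973762  0.15381568]
 [ 0.91876548 -0.38297912 -0.09590095  0.53187168]
 [-0.00139858  0.23974916 -0.97083386  0.38394786]
 [ 0.          0.          0.          1.        ]]
```

View pics/scene0.png

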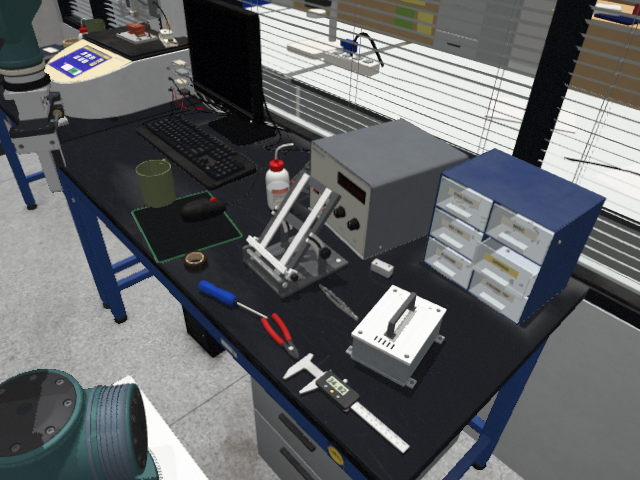

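View pics/top0.png

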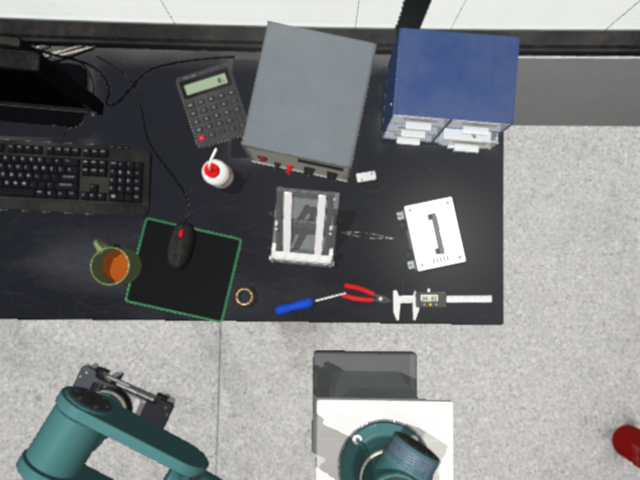

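View pics/wrist0.png

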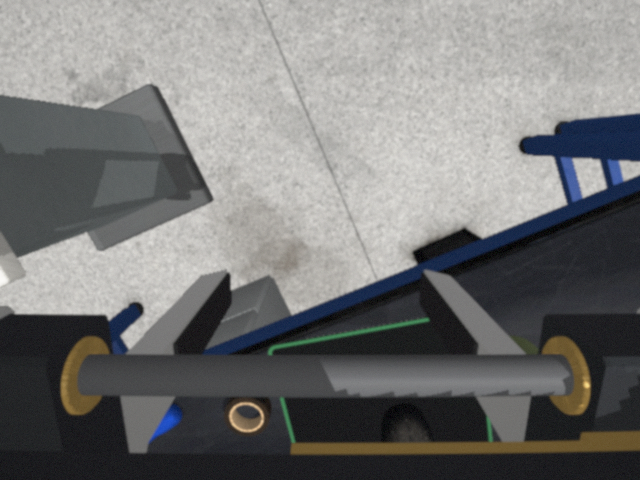

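The top view shows the cover on the housing at about (435,233) and the easel at about (305,228), with its ledge toward the robot. I'll zoom in on both.

```bash
cat > h.py <<'E'
import numpy as np, cv2, pickle, os
def ray(s,px):
    K=s["intrinsics"];T=s["world_from_camera"]
    p=cv2.undistortPoints(np.array(px,float).reshape(-1,1,2),K,np.array([s["k1"],0,0,0.]))[:,0]
    d=np.c_[p,np.ones(len(p))]@T[:3,:3].T
    return T[:3,3],d
def onz(s,px,z):
    o,d=ray(s,px); return o+d*((z-o[2])/d[:,2])[:,None]
def proj(s,P):
    T=np.linalg.inv(s["world_from_camera"]);P=np.atleast_2d(P).astype(float)
    r=cv2.projectPoints(P,cv2.Rodrigues(T[:3,:3])[0],T[:3,3],s["intrinsics"],np.array([s["k1"],0,0,0.]))[0]
    return r[:,0]
def tri(s1,p1,s2,p2):
    o1,d1=ray(s1,[p1]);o2,d2=ray(s2,[p2]);d1=d1[0];d2=d2[0]
    a=np.linalg.lstsq(np.c_[d1,-d2],o2-o1,rcond=None)[0]
    A=o1+d1*a[0];B=o2+d2*a[1]
    return (A+B)/2,np.linalg.norm(A-B)
def load(n): return pickle.load(open(f"pics/{n}.pkl","rb"))
def snap(robot,cam,n):
    s=robot.snapshot(cam);pickle.dump(s,open(f"pics/{n}.pkl","wb"));cv2.imwrite(f"pics/{n}.png",s["image"][:,:,::-1]);return s
def crop(s,n,x0,y0,w,h,f):
    im=s["image"][y0:y0+h,x0:x0+w,::-1]
    cv2.imwrite(f"pics/{n}.png",cv2.resize(im,None,fx=f,fy=f,interpolation=cv2.INTER_CUBIC))
E
python3 - <<'E'
from bench import robot
from h import *
t=snap(robot,"top","t1"); s=snap(robot,"scene","s1")
crop(t,"t1c",260,160,220,130,3.6)
crop(s,"s1e",235,165,130,140,4)
crop(s,"s1c",335,270,130,130,4)
E
```

```text
(no output)
```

View pics/t1c.png

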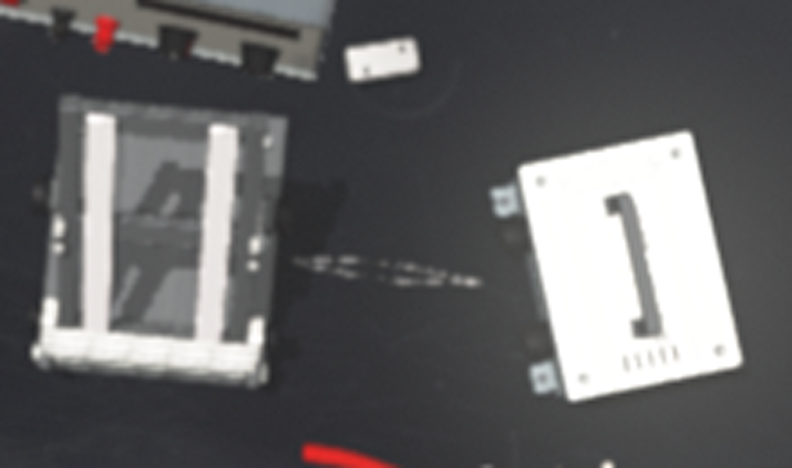

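View pics/s1e.png

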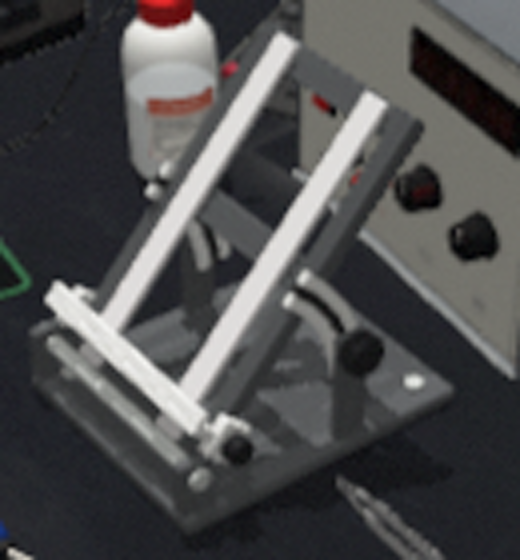

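View pics/s1c.png

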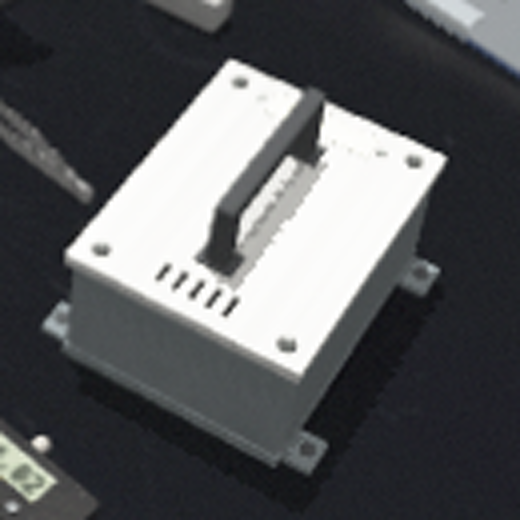

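```bash
python3 - <<'E'
from h import *
t=load("t1");s=load("s1")
# cover from top
g=cv2.cvtColor(t["image"],cv2.COLOR_RGB2GRAY)
def cov(s,x0,y0,x1,y1,th):
    g=cv2.cvtColor(s["image"],cv2.COLOR_RGB2GRAY);m=np.zeros_like(g);m[y0:y1,x0:x1]=(g[y0:y1,x0:x1]>th)*255
    m=cv2.morphologyEx(m,cv2.MORPH_OPEN,np.ones((3,3)))
    c=max(cv2.findContours(m,cv2.RETR_EXTERNAL,cv2.CHAIN_APPROX_NONE)[0],key=cv2.contourArea);return c[:,0].astype(float)
for s_,b in((t,(395,185,475,280)),(s,(345,280,455,385))):
  for th in(170,200):
    c=cov(s_,*b,th); P=onz(s_,c,0.066)
    r=cv2.minAreaRect((P[:,:2]*1000).astype(np.float32)); print(th,r)
# dark handle in top: mask within cover
m=np.zeros_like(g);m[208:258,422:450]=(g[208:258,422:450]<130)*255
n,l,st,ce=cv2.connectedComponentsWithStats(m);print(st[1:],ce[1:])
i=1+np.argmax(st[1:,4]);ys,xs=np.where(l==i)
P=onz(t,np.c_[xs,ys],0.098)[:,:2]; print("handle",P.mean(0)); print(cv2.minAreaRect((P*1000).astype(np.float32)))
def T(p):return (p[0]/3.6+260-.36,p[1]/3.6+160-.36)
def S(p):return (p[0]/4+235-.375,p[1]/4+165-.375)
for nm,a,b in [("L rail top",(100,115),(287,40)),("R rail top",(224,127),(372,101)),
  ("ledge? L",(46,306),(58,292)),("ledge R",(262,325),(200,422)),("base NR corner",(265,385),(190,530))]:
    print(nm,tri(t,T(a),s,S(b)))
E
```

```text
170 ((540.9866943359375, -104.72306823730469), (152.7273712158203, 113.32009887695312), 12.679195404052734)
200 ((541.0148315429688, -104.85762023925781), (151.79684448242188, 112.04454040527344), 12.672433853149414)
170 ((539.7620239257812, -105.00104522705078), (151.9977569580078, 110.75798797607422), 12.590786933898926)
200 ((539.7293090820312, -104.88113403320312), (149.97531127929688, 110.31298065185547), 12.700016021728516)
[[429 215   4   4  15]
 [436 249   4   4  13]] [[430.4        216.6       ]
 [437.84615385 250.46153846]]
handle [ 0.57645885 -0.08976279]
((576.676025390625, -89.98477935791016), (6.7704057693481445, 6.693980693817139), 0.33343759179115295)
L rail top (array([0.61568864, 0.22641795, 0.18478077]), np.float64(0.002620121469325033))
R rail top (array([0.60934672, 0.15483624, 0.18403648]), np.float64(0.004324298855186086))
ledge? L (array([0.50223437, 0.27113985, 0.0519229 ]), np.float64(0.018772606144325594))
ledge R (array([0.49078125, 0.13433987, 0.05541237]), np.float64(0.022656454412720257))
base NR corner (array([0.46112181, 0.12447366, 0.00601956]), np.float64(0.00127615212153171))
```

```bash
cat >> h.py <<'E'
from scipy.spatial.transform import Rotation as Ro
def Rt(o): return Ro.from_euler("xyz",o["ee_rot"]).as_matrix()
def rel(o,tgt,yaw=None):
    """shift in tool axes to world TCP target; roll so that tool y points along world yaw (mod pi)"""
    R=Rt(o);d=R.T@(np.array(tgt)-o["tool_pos"]);out=[d.round(4)]
    if yaw is not None:
        # roll a about tool x: y'=cos a y+ sin a z
        u=np.array([np.cos(yaw),np.sin(yaw),0]);a=np.arctan2(u@R[:,2],u@R[:,1])
        a=(a+np.pi/2)%np.pi-np.pi/2; out.append(round(a,4))
    return out
E
python3 - <<'E'
from bench import robot
from h import *
o=robot.get_obs();R=Rt(o);print(R.round(3)); s=load("t1")
w=robot.snapshot("wrist")["world_from_camera"]
print("cam rel tool",(R.T@(w[:3,3]-o["tool_pos"])).round(3)); print("cam fwd in tool",(R.T@w[:3,2]).round(3), "cam x", (R.T@w[:3,0]).round(3))
e=np.deg2rad
print("cover", rel(o,[.540,-.105,.25],e(102.65)))
print("easel view", rel(o,[.50,.20,.38],e(85)))
E
```

```text
[[-0.     0.395  0.919]
 [-0.001  0.919 -0.395]
 [-1.    -0.001 -0.   ]]
cam rel tool [-0.179 -0.    -0.069]
cam fwd in tool [0.971 0.    0.24 ] cam x [-0.001  1.     0.   ]
cover [array([-0.0447, -0.4331,  0.5376]), np.float64(-0.6266)]
easel view [array([-0.1749, -0.1688,  0.3804]), np.float64(-0.3186)]
```

Emit:
{"name": "send_rows", "arguments": {
  "increments": [
    [1, -0.03, -0.01, 0.02, -0.07],
    [1, -0.06, -0.02, 0.05, -0.15],
    [1, -0.09, -0.035, 0.08, -0.24],
    [1, -0.11, -0.05, 0.115, -0.31],
    [1, -0.12, -0.06, 0.155, -0.319]
  ]
}}

```text
time: 0.72
tool_pos: [0.331, 0.3927, 0.3277]
ee_rot: [0.907, 1.565, 0.825]
wrist_force: [1.4, 0.6, 1.1]
width: 0.094
```

```bash
python3 - <<'E'
from bench import robot
from h import *
o=robot.get_obs();print(o["time"],o["tool_pos"],rel(o,[.555,.195,.37],np.deg2rad(85)))
E
```

```text
0.7167 [0.33101136 0.39269592 0.32773131] [array([-0.0422, -0.1785,  0.2396]), np.float64(0.0053)]
```

Emit:
{"name": "send_rows", "arguments": {
  "increments": [
    [1, -0.01, -0.025, 0.03, 0],
    [1, -0.02, -0.05, 0.06, 0],
    [1, -0.03, -0.075, 0.09, 0],
    [1, -0.04, -0.1, 0.12, 0],
    [1, -0.042, -0.125, 0.15, 0]
  ]
}}

```text
time: 1.13
tool_pos: [0.4706, 0.2542, 0.3678]
ee_rot: [0.514, 1.567, 0.427]
wrist_force: [0.3, 0.6, 1.0]
width: 0.094
```

Emit:
{"name": "send_rows", "arguments": {
  "increments": [
    [1, 0, -0.02, 0.03, 0],
    [1, 0, -0.04, 0.06, 0],
    [1, 0, -0.054, 0.09, 0],
    [1, 0, -0.054, 0.09, 0],
    [1, 0, -0.054, 0.09, 0]
  ]
}}

```text
time: 1.55
tool_pos: [0.5552, 0.1928, 0.3639]
ee_rot: [-2.908, 1.568, -2.998]
wrist_force: [-0.7, 0.5, 0.4]
width: 0.094
```

```bash
python3 - <<'E'
from bench import robot
from h import *
o=robot.get_obs();print(o["time"],o["tool_pos"],o["joint_positions"],o["wrist_force"])
s=snap(robot,"wrist","w1"); crop(s,"w1c",220,60,200,270,2.2)
E
```

```text
1.55 [0.55524795 0.19282143 0.36386461] [ 2.37621602e-01  2.04434561e-01  9.25408570e-01  3.23666525e-04
  2.01485641e+00 -1.24340626e+00] [-0.70320554  0.48277268  0.38288341]
```

View pics/w1.png

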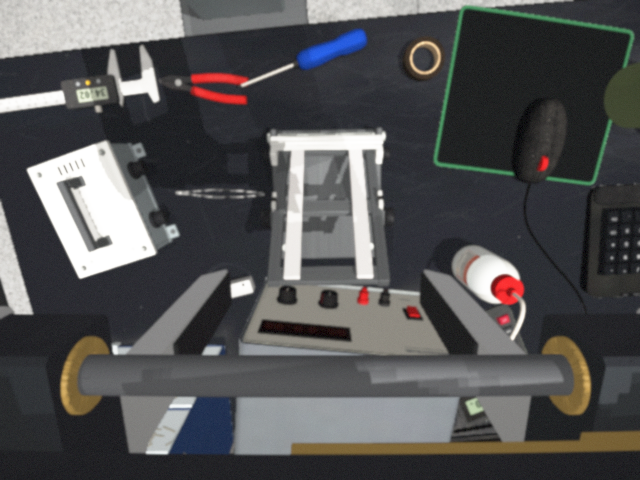

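```bash
python3 - <<'E'
from h import *
s=load("w1"); crop(s,"w1c",255,115,150,180,3.3)
E
```

```text
(no output)
```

View pics/w1c.png

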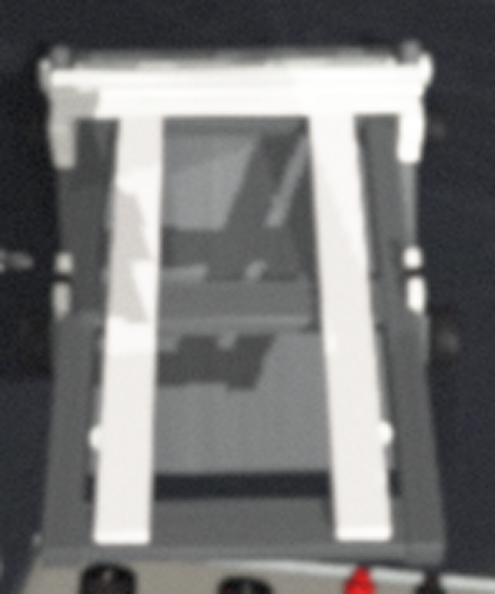

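```bash
python3 - <<'E'
from h import *
w=load("w1");t=load("t1");s=load("s1")
W=lambda p:(p[0]/3.3+255-.35,p[1]/3.3+115-.35)
T=lambda p:(p[0]/3.6+260-.36,p[1]/3.6+160-.36)
S=lambda p:(p[0]/4+235-.375,p[1]/4+165-.375)
# rail top ends: L(+y), R(-y)
pts={"L":[(w,W((364,541))),(t,T((100,114))),(s,S((287,40)))],"R":[(w,W((123,542))),(t,T((224,126))),(s,S((372,101)))]}
E={}
for k,v in pts.items():
    A=[];b=[]
    for c,p in v:
        o,d=ray(c,[p]);d=d[0]/np.linalg.norm(d[0]);M=np.eye(3)-np.outer(d,d);A.append(M);b.append(M@o)
    X=np.linalg.lstsq(np.vstack(A),np.hstack(b),rcond=None)[0];E[k]=X
    print(k,X.round(4),[ (proj(c,X)[0]-p).round(1) for c,p in v], tri(v[0][0],v[0][1],v[1][0],v[1][1])[0].round(4),tri(v[0][0],v[0][1],v[2][0],v[2][1])[0].round(4))
dv=E["L"]-E["R"];print("sep",np.linalg.norm(dv),"yaw",np.degrees(np.arctan2(dv[1],dv[0])))
# rail edge lines in wrist -> at junction; depth planes: rail vertical directions
# fit yaw from rails: centre at crop y=200 and 541
for zt in (.82,):
    pass
mid=(E["L"]+E["R"])/2
ps=np.arcsin((mid[2]-.034)/.205);print("slope",ps,"mid",mid.round(4))
yaw=np.arctan2(dv[1],dv[0])-np.pi/2
for sl in (ps-.04,ps,ps+.04):
    ex=np.array([np.cos(yaw)*np.cos(sl),np.sin(yaw)*np.cos(sl),np.sin(sl)]);n=np.array([-np.cos(yaw)*np.sin(sl),-np.sin(yaw)*np.sin(sl),np.cos(sl)]);ey=np.cross(n,ex)
    H=mid-.205*ex;print("slope",round(sl,3),"hinge",H.round(4))
    def pl(c,p):
        o,d=ray(c,[p]);d=d[0];X=o+d*((H-o)@n/(d@n));return np.array([(X-H)@ex,(X-H)@ey]).round(4)
    for nm,c,p in [("R up ctr",w,W((123,541))),("R low ctr",w,W((140,125))),("L up",w,W((364,541))),("L low",w,W((332,125))),("ledge junction R",w,W((140,115))),("L",w,W((332,115))),
       ("scn R junction",s,S((198,385))),("scn L junction",s,S((115,318))),("top L junction",t,T((96,331))),("top R junction",t,T((211,339)))]:
        print("  ",nm,pl(c,p))
E
```

```text
L [0.6168 0.2264 0.1848] [array([ 0.3, -1.4]), array([-0.4,  0.2]), array([ 1. , -0.2])] [0.6168 0.2255 0.1889] [0.6167 0.227  0.1847]
R [0.6105 0.1547 0.1843] [array([ 0.5, -1.7]), array([-0.6,  0.5]), array([ 1.6, -0.4])] [0.6116 0.1538 0.1855] [0.61   0.1554 0.1844]
sep 0.07197807983299932 yaw 85.01819989411533
slope 0.8248914900786835 mid [0.6137 0.1906 0.1846]
slope 0.785 hinge [0.4692 0.2032 0.0397]
   R up ctr [ 0.2064 -0.0364]
   R low ctr [ 0.0379 -0.0374]
   L up [0.2066 0.0356]
   L low [0.0381 0.0333]
   ledge junction R [ 0.0328 -0.0376]
   L [0.0331 0.0335]
   scn R junction [ 0.0371 -0.0472]
   scn L junction [0.0337 0.0254]
   top L junction [0.0316 0.0318]
   top R junction [ 0.0349 -0.0413]
slope 0.825 hinge [0.4751 0.2026 0.034 ]
   R up ctr [ 0.2064 -0.0363]
   R low ctr [ 0.031  -0.0381]
   L up [0.2066 0.0356]
   L low [0.0313 0.034 ]
   ledge junction R [ 0.0257 -0.0383]
   L [0.0259 0.0343]
   scn R junction [ 0.0356 -0.0416]
   scn L junction [0.0322 0.0319]
   top L junction [0.0245 0.0324]
   top R junction [ 0.0279 -0.0413]
slope 0.865 hinge [0.4812 0.2021 0.0286]
   R up ctr [ 0.2065 -0.0363]
   R low ctr [ 0.0233 -0.0389]
   L up [0.2067 0.0356]
   L low [0.0236 0.0348]
   ledge junction R [ 0.0176 -0.0391]
   L [0.0179 0.0351]
   scn R junction [ 0.0338 -0.0358]
   scn L junction [0.0303 0.0385]
   top L junction [0.0165 0.0331]
   top R junction [ 0.0201 -0.0412]
```

```bash
cat > rails.py <<'E'
from h import *
def edges(s,rows,guess,th,hw=9):
    # guess: dict name->((x,y),(x,y)) centreline ends; returns subpixel left/right crossing per row
    g=cv2.GaussianBlur(cv2.cvtColor(s["image"],cv2.COLOR_RGB2GRAY),(3,3),0).astype(float)
    out={}
    for k,(a,b) in guess.items():
        L=[];R=[]
        for y in range(int(min(a[1],b[1]))+1,int(max(a[1],b[1]))):
            c=a[0]+(b[0]-a[0])*(y-a[1])/(b[1]-a[1]); c0=int(round(c))
            for sg,o in((-1,L),(1,R)):
                for i in range(hw+6):
                    x=c0+sg*i
                    if g[y,x]>=th>g[y,x+sg]:
                        f=(g[y,x]-th)/(g[y,x]-g[y,x+sg]);o.append((x+sg*f,y));break
        out[k]=(np.array(L),np.array(R))
    return out
def rfit(p):
    for _ in range(4):
        q=np.polyfit(p[:,1],p[:,0],1);r=p[:,0]-np.polyval(q,p[:,1]);p=p[abs(r)<max(.5,2*r.std())]
    return p,np.polyfit(p[:,1],p[:,0],1),(p[:,0]-np.polyval(np.polyfit(p[:,1],p[:,0],1),p[:,1])).std()
E
python3 - <<'E'
from rails import *
w=load("w1");t=load("t1");s=load("s1")
W=lambda p:(p[0]/3.3+255-.35,p[1]/3.3+115-.35)
T=lambda p:(p[0]/3.6+260-.36,p[1]/3.6+160-.36)
S=lambda p:(p[0]/4+235-.375,p[1]/4+165-.375)
G={"w":(w,{"R":(W((140,140)),W((123,530))),"L":(W((332,140)),W((364,530)))},150),
"t":(t,{"L":(T((100,122)),T((96,318))),"R":(T((223,135)),T((210,325)))},150),
"s":(s,{"L":(S((280,55)),S((118,310))),"R":(S((368,115)),S((203,375)))},170)}
N={}
for k,(im,g,th) in G.items():
    e=edges(im,None,g,th)
    for r,(l,rr) in e.items():
        for side,p in(("l",l),("r",rr)):
            if len(p)<15: print(k,r,side,"few");continue
            p,q,sd=rfit(p);o,d=ray(im,[(np.polyval(q,y),y) for y in np.linspace(p[:,1].min(),p[:,1].max(),9)])
            d/=np.linalg.norm(d,axis=1)[:,None]
            n=np.linalg.svd(d)[2][2];N[k+r+side]=n;print(k,r,side,len(p),round(sd,2),q.round(3))
def sol(keys):
    A=np.array([N[k] for k in keys]);u,S_,v=np.linalg.svd(A);x=v[2]*np.sign(v[2][2]);return np.degrees(np.arctan2(x[1],x[0])).round(2),np.arcsin(x[2]).round(3),(A@x).round(4)
print(sol(N.keys()))
for f in("w","s","t"):print(f,sol([k for k in N if k[0]==f]))
for f in("ws","wt","ts"):print(f,sol([k for k in N if k[0]in f]))
E
```

```text
w R l 106 0.27 [-6.20000e-02  2.99606e+02]
w R r 117 0.28 [-4.00000e-02  3.11146e+02]
w L l 117 0.43 [6.20000e-02 3.38444e+02]
w L r 106 0.21 [8.70000e-02 3.49628e+02]
t L l 53 0.14 [-1.70000e-02  2.86243e+02]
t L r 53 0.22 [-3.80000e-02  2.99562e+02]
t R l 51 0.34 [-7.70000e-02  3.32484e+02]
t R r 51 0.27 [-8.10000e-02  3.42053e+02]
s L l 63 0.07 [ -0.623 411.818]
s L r 63 0.05 [ -0.626 418.573]
s R l 64 0.16 [ -0.63  444.044]
s R r 64 0.05 [ -0.636 452.316]
(np.float64(-4.48), np.float64(0.852), array([ 0.0028, -0.0045, -0.0011,  0.0042,  0.0025, -0.0028, -0.0017,
        0.0062,  0.0003,  0.0007, -0.0022,  0.0005]))
w (np.float64(-4.58), np.float64(0.843), array([ 0.0027, -0.0041, -0.0031,  0.0018]))
s (np.float64(-3.45), np.float64(0.839), array([-0.0001,  0.0005, -0.0017,  0.0013]))
t (np.float64(-4.25), np.float64(0.824), array([ 0.0028, -0.0032, -0.0036,  0.004 ]))
ws (np.float64(-4.57), np.float64(0.853), array([ 0.0039, -0.0034, -0.0021,  0.0033,  0.0003,  0.0007, -0.0023,
        0.0004]))
wt (np.float64(-4.47), np.float64(0.846), array([ 0.0018, -0.0051, -0.0015,  0.0034,  0.003 , -0.0025, -0.0016,
        0.0062]))
ts (np.float64(-4.37), np.float64(0.851), array([ 0.0014, -0.0039, -0.0028,  0.0051,  0.0004,  0.0007, -0.0021,
        0.0007]))
```

The two views agree on the cover: (0.540, -0.105), yaw 12.7°. The easel has yaw about -4.5° and slope about 0.84 rad, with the hinge at about (0.477, 0.2015, 0.033) and the ledge at about 24–34 mm. Next I hover over the handle.

```bash
python3 - <<'E'
from bench import robot
from h import *
o=robot.get_obs();print(o["time"],rel(o,[.540,-.105,.2],np.deg2rad(102.65)))
E
```

```text
1.6 [array([ 0.1649, -0.2989,  0.0122]), np.float64(-0.3085)]
```

Emit:
{"name": "send_rows", "arguments": {
  "increments": [
    [1, 0.01, -0.035, 0.002, -0.07],
    [1, 0.02, -0.07, 0.004, -0.15],
    [1, 0.03, -0.105, 0.006, -0.23],
    [1, 0.04, -0.14, 0.008, -0.3],
    [1, 0.05, -0.175, 0.009, -0.308]
  ]
}}

```text
time: 2.02
tool_pos: [0.5469, 0.0192, 0.3162]
ee_rot: [-0.068, 1.569, 0.159]
wrist_force: [0.8, -0.6, 0.1]
width: 0.0942
```

```bash
python3 - <<'E'
from bench import robot
from h import *
o=robot.get_obs();print(o["time"],rel(o,[.540,-.105,.2],np.deg2rad(102.65)))
E
```

```text
2.0167 [array([ 0.1161, -0.1195, -0.0348]), np.float64(0.006)]
```

Emit:
{"name": "send_rows", "arguments": {
  "increments": [
    [1, 0.025, -0.03, -0.008, 0],
    [1, 0.05, -0.06, -0.016, 0],
    [1, 0.075, -0.09, -0.025, 0],
    [1, 0.1, -0.118, -0.034, 0],
    [1, 0.11, -0.118, -0.034, 0]
  ]
}}

```text
time: 2.43
tool_pos: [0.5381, -0.1062, 0.2021]
ee_rot: [3.06, 1.566, -3.006]
wrist_force: [0.1, 0.0, -0.4]
width: 0.0939
```

```bash
python3 - <<'E'
from bench import robot
from h import *
o=robot.get_obs();print(o["time"],o["tool_pos"],o["joint_positions"].round(2),rel(o,[.540,-.105,.2],np.deg2rad(102.65)))
s=snap(robot,"wrist","w2")
E
```

```text
2.4333 [ 0.53806143 -0.10623981  0.20207044] [-0.3   0.09  1.38 -0.    1.68 -2.09] [array([0.0021, 0.0008, 0.0022]), np.float64(-0.0031)]
```

View pics/w2.png

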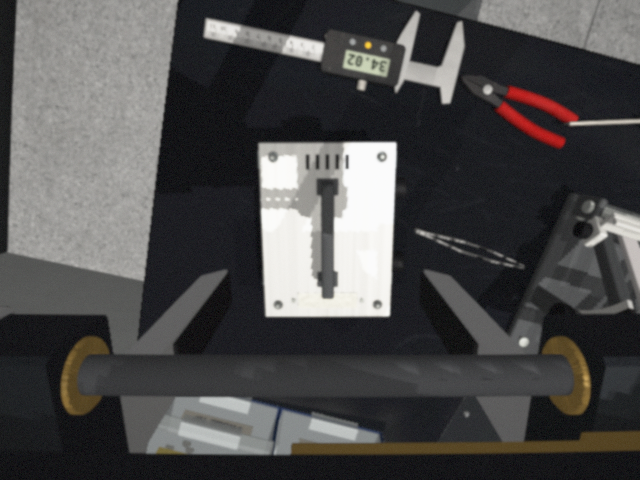

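```bash
python3 - <<'E'
from bench import robot
from h import *
s=load("w2")
P=onz(s,[(328,181),(328,298)],.101);print(P,P.mean(0),np.degrees(np.arctan2(*(P[1]-P[0])[[1,0]])),np.linalg.norm(P[1]-P[0]))
P=onz(s,[(259,143),(397,143),(391,317),(268,317)],.066);print(P.round(4),P.mean(0))
o=robot.get_obs();print(rel(o,[.540,-.105,.077],np.deg2rad(102.65)))
E
```

```text
[[ 0.49536588 -0.11420869  0.101     ]
 [ 0.58413792 -0.09441846  0.101     ]] [ 0.5397519  -0.10431358  0.101     ] 12.56761285810712 0.09095123981481162
[[ 0.4807 -0.1738  0.066 ]
 [ 0.4568 -0.0659  0.066 ]
 [ 0.6038 -0.0321  0.066 ]
 [ 0.6274 -0.1394  0.066 ]] [ 0.54216794 -0.10278602  0.066     ]
[array([ 0.1242, -0.0022,  0.0025]), np.float64(-0.0017)]
```

Emit:
{"name": "send_rows", "arguments": {
  "increments": [
    [1, 0.03, -0.001, 0.002, 0],
    [1, 0.06, -0.0015, 0.002, 0],
    [0.4, 0.09, -0.0015, 0.002, 0],
    [0, 0.11, -0.0015, 0.002, 0],
    [-0.3, 0.124, -0.0015, 0.002, 0]
  ]
}}

```text
time: 2.9
tool_pos: [0.5424, -0.1018, 0.0806]
ee_rot: [1.948, 1.569, 2.172]
wrist_force: [-0.4, -0.5, 0.5]
width: 0.0775
```

Emit:
{"name": "send_rows", "arguments": {
  "increments": [
    [-0.5, 0, 0, 0, 0],
    [-0.5, 0, 0, 0, 0],
    [-0.5, 0, 0, 0, 0]
  ]
}}

```text
time: 3.15
tool_pos: [0.5444, -0.1037, 0.0841]
ee_rot: [-0.401, 1.567, -0.178]
wrist_force: [0.3, -1.0, 0.8]
width: 0.0577
```

```bash
python3 - <<'E'
from bench import robot
from h import *
o=robot.get_obs();print(o["time"],o["tool_pos"],o["width"],o["wrist_force"],rel(o,[.540,-.105,.077],np.deg2rad(102.65)))
s=snap(robot,"wrist","w3")
E
```

```text
3.15 [ 0.54443258 -0.10373493  0.08408863] 0.05766388989328995 [ 0.28696414 -1.03660328  0.75512022] [array([ 0.0071, -0.0002, -0.0046]), np.float64(0.0021)]
```

View pics/w3.png

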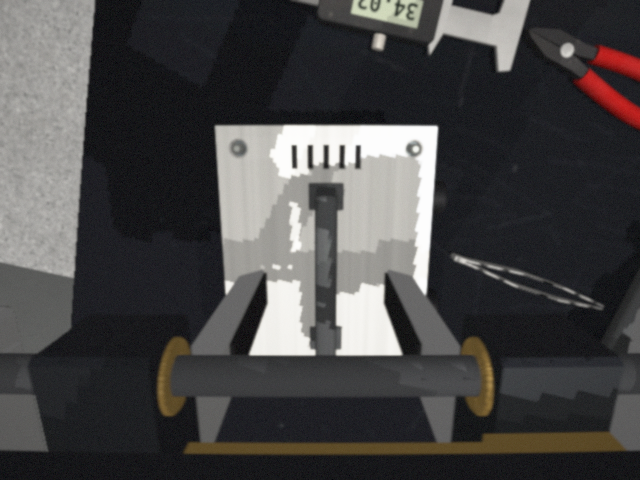

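Emit:
{"name": "send_rows", "arguments": {
  "increments": [
    [-0.5, 0, 0, 0, 0],
    [-0.5, 0, 0, 0, 0]
  ]
}}

```text
time: 3.37
tool_pos: [0.5439, -0.1047, 0.0833]
ee_rot: [-0.455, 1.568, -0.234]
wrist_force: [0.9, 0.5, -0.1]
width: 0.0398
```

Emit:
{"name": "send_rows", "arguments": {
  "increments": [
    [-0.6, 0, 0, 0, 0],
    [-0.6, 0, 0, 0, 0]
  ]
}}

```text
time: 3.53
tool_pos: [0.5433, -0.1048, 0.0821]
ee_rot: [-0.301, 1.57, -0.08]
wrist_force: [0.6, 0.1, -1.2]
width: 0.0267
```

```bash
python3 - <<'E'
from bench import robot
from h import *
o=robot.get_obs();print(o["time"],o["tool_pos"],o["width"],o["wrist_force"],o["joint_positions"].round(4),o["qvel"].round(4),o["joint_torque"].round(1))
E
```

```text
3.5333 [ 0.54325546 -0.10476804  0.08211073] 0.026727945450698776 [ 0.59931236  0.05984975 -1.17273543] [-2.9310e-01  1.5030e-01  1.5487e+00  2.0000e-04  1.4417e+00 -2.0850e+00] [-0.0018  0.0052  0.0046 -0.0001 -0.0004 -0.0003] [  0.1 -35.3 -28.8  -0.    0.1   0. ]
```

Emit:
{"name": "send_rows", "arguments": {
  "increments": [
    [-0.7, 0.002, 0, -0.002, 0],
    [-0.7, 0.002, 0, -0.002, 0],
    [-0.8, 0.002, 0, -0.002, 0],
    [-0.8, 0.002, 0, -0.002, 0],
    [-0.8, 0.002, 0, -0.002, 0]
  ]
}}

```text
time: 3.95
tool_pos: [0.5406, -0.1048, 0.0792]
ee_rot: [2.218, 1.569, 2.439]
wrist_force: [-0.7, 0.5, -0.8]
width: 0.0096
```

Emit:
{"name": "send_rows", "arguments": {
  "increments": [
    [-1, 0, 0, 0, 0],
    [-1, 0, 0, 0, 0],
    [-1, 0, 0, 0, 0],
    [-1, 0, 0, 0, 0]
  ]
}}

```text
time: 4.28
tool_pos: [0.5409, -0.1051, 0.0793]
ee_rot: [2.939, 1.57, -3.123]
wrist_force: [-0.3, 0.6, -2.0]
width: 0.0097
```

Emit:
{"name": "send_rows", "arguments": {
  "increments": [
    [-1, -0.004, 0, 0, 0],
    [-1, -0.008, 0, 0, 0],
    [-1, -0.012, 0, 0, 0],
    [-1, -0.016, 0, 0, 0],
    [-1, -0.02, 0, 0, 0]
  ]
}}

```text
time: 4.7
tool_pos: [0.5413, -0.1052, 0.1003]
ee_rot: [-0.471, 1.57, -0.25]
wrist_force: [0.5, 0.1, -2.3]
width: 0.0094
```

```bash
python3 - <<'E'
from bench import robot
from h import *
o=robot.get_obs();print(o["time"],o["tool_pos"],o["width"],o["wrist_force"],o["wrist_torque"])
s=snap(robot,"wrist","w4");s=snap(robot,"scene","s4");crop(s,"s4c",300,200,180,200,3)
E
```

```text
4.7 [ 0.54125504 -0.1052333   0.1002584 ] 0.009435101599019441 [ 0.5230386   0.14661639 -2.26724253] [ 0.11422897  0.03610985 -0.01784015]
```

View pics/s4c.png

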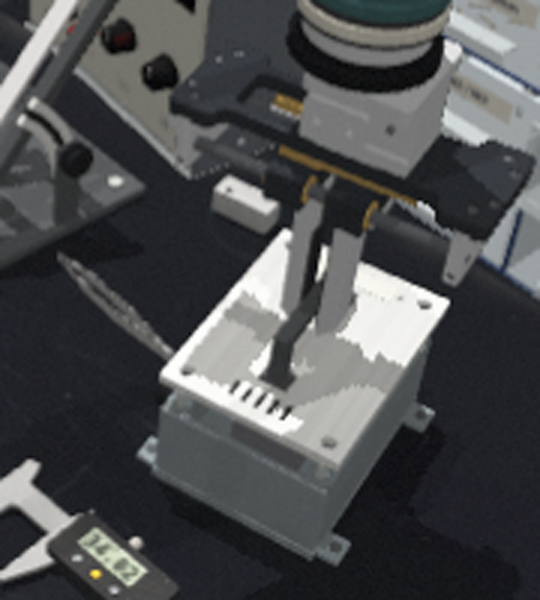

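```bash
cat >> h.py <<'E'
YAW=np.deg2rad(-4.5);SL=.84;H=np.array([.477,.2015,.033])
u=np.array([np.cos(YAW),np.sin(YAW),0])
EX=u*np.cos(SL)+[0,0,np.sin(SL)];EN=-u*np.sin(SL)+[0,0,np.cos(SL)];EY=np.cross(EN,EX)
def bar(s,n): return H+s*EX+n*EN
def tcp(s,n): return bar(s,n)-[0,0,.019]
def sn(o):
    d=o["tool_pos"]+[0,0,.019]-H;return (d@EX).round(4),(d@EN).round(4),(d@EY).round(4)
def st(o,s=None,n=None):
    print("t",round(o["time"],2),"tcp",o["tool_pos"].round(4),"s,n,y",sn(o),"w",o["width"].round(4),"F",o["wrist_force"].round(1),"M",o["wrist_torque"].round(2))
    print(" F along ex,n:",(o["wrist_force"]@EX).round(1),(o["wrist_force"]@EN).round(1))
    if s is not None: print(" rel",rel(o,tcp(s,n),YAW+np.pi/2))
E
python3 - <<'E'
from bench import robot
from h import *
o=robot.get_obs();st(o);print(rel(o,[.524,.198,.26],YAW+np.pi/2))
# supply box front
t=load("t1");print(onz(t,[(352,180),(247,155)],0.0),onz(t,[(360,160)],.15))
E
```

```text
Traceback (most recent call last):
  File "h.py", line 42, in st
    print("t",round(o["time"],2),"tcp",o["tool_pos"].round(4),"s,n,y",sn(o),"w",o["width"].round(4),"F",o["wrist_force"].round(1),"M",o["wrist_torque"].round(2))
                                                                                ^^^^^^^^^^^^^^^^
AttributeError: 'float' object has no attribute 'round'
```

Emit:
{"name": "send_rows", "arguments": {
  "increments": [
    [-1, -0.02, 0, 0, 0],
    [-1, -0.045, 0, 0, 0],
    [-1, -0.07, 0, 0, 0],
    [-1, -0.1, 0, 0, 0],
    [-1, -0.13, 0.01, 0, 0]
  ]
}}

```text
time: 5.22
tool_pos: [0.5385, -0.0965, 0.2301]
ee_rot: [-2.864, 1.569, -2.645]
wrist_force: [1.0, -0.6, -2.3]
width: 0.0096
```

```bash
python3 - <<'E'
from bench import robot
from h import *
o=robot.get_obs();st(o);print(rel(o,[.524,.198,.26],YAW+np.pi/2))
E
```

```text
Traceback (most recent call last):
  File "h.py", line 42, in st
    print("t",round(o["time"],2),"tcp",o["tool_pos"].round(4),"s,n,y",sn(o),"w",o["width"].round(4),"F",o["wrist_force"].round(1),"M",o["wrist_torque"].round(2))
                                                                                ^^^^^^^^^^^^^^^^
AttributeError: 'float' object has no attribute 'round'
```

```bash
sed -i 's/o\["width"\].round(4)/round(o["width"],4)/' h.py; python3 - <<'E'
from bench import robot
from h import *
o=robot.get_obs();st(o);print(rel(o,[.524,.198,.26],YAW+np.pi/2))
t=load("t1");print(onz(t,[(352,180),(247,155)],0.0),onz(t,[(360,160)],.15))
E
```

```text
t 5.22 tcp [ 0.5385 -0.0965  0.2301] s,n,y (np.float64(0.2174), np.float64(0.0811), np.float64(-0.2923)) w 0.0096 F [ 1.  -0.6 -2.3] M [ 0.08 -0.08  0.01]
 F along ex,n: -1.0 -2.3
[array([-0.0301,  0.2906,  0.0499]), np.float64(0.2979)]
[[0.67048219 0.08185921 0.        ]
 [0.72666371 0.33542272 0.        ]] [[0.69215183 0.07231444 0.15      ]]
```

Emit:
{"name": "send_rows", "arguments": {
  "increments": [
    [-1, -0.008, 0.015, 0.003, 0.03],
    [-1, -0.016, 0.04, 0.007, 0.09],
    [-1, -0.024, 0.07, 0.012, 0.16],
    [-1, -0.03, 0.1, 0.017, 0.23],
    [-1, -0.03, 0.13, 0.022, 0.298]
  ]
}}

```text
time: 5.63
tool_pos: [0.5322, 0.0373, 0.2615]
ee_rot: [0.078, 1.567, -0.003]
wrist_force: [-0.1, -0.2, -2.3]
width: 0.0096
```

```bash
python3 - <<'E'
from bench import robot
from h import *
o=robot.get_obs();st(o);print(rel(o,[.524,.198,.26],YAW+np.pi/2))
E
```

```text
t 5.63 tcp [0.5322 0.0373 0.2615] s,n,y (np.float64(0.2296), np.float64(0.1146), np.float64(-0.1593)) w 0.0096 F [-0.1 -0.2 -2.3] M [ 0.02 -0.05  0.01]
 F along ex,n: -1.8 -1.5
[array([ 0.0014,  0.1595, -0.0211]), np.float64(-0.0025)]
```

Emit:
{"name": "send_rows", "arguments": {
  "increments": [
    [-1, 0, 0.03, -0.004, 0],
    [-1, 0, 0.065, -0.008, 0],
    [-1, 0, 0.1, -0.013, 0],
    [-1, 0, 0.13, -0.018, 0],
    [-1, 0, 0.15, -0.02, -0.002]
  ]
}}

```text
time: 6.05
tool_pos: [0.5225, 0.1904, 0.2595]
ee_rot: [1.984, 1.569, 1.912]
wrist_force: [0.1, -0.8, -3.2]
width: 0.0101
```

Emit:
{"name": "send_rows", "arguments": {
  "increments": [
    [-1, 0, 0.008, 0, 0],
    [-1, 0, 0.008, 0, 0],
    [-1, 0, 0.008, 0, 0],
    [-1, 0, 0.008, 0, 0]
  ]
}}

```text
time: 6.38
tool_pos: [0.5242, 0.1939, 0.2595]
ee_rot: [-1.545, 1.57, -1.622]
wrist_force: [-1.2, -0.5, -3.3]
width: 0.0095
```

```bash
python3 - <<'E'
from bench import robot
from h import *
o=robot.get_obs();st(o);print(rel(o,[.524,.198,.215],YAW+np.pi/2))
s=snap(robot,"scene","s5");crop(s,"s5c",215,100,180,200,3);t=snap(robot,"top","t5");crop(t,"t5c",240,150,130,130,4)
E
```

```text
t 6.38 tcp [0.5242 0.1939 0.2595] s,n,y (np.float64(0.2147), np.float64(0.1284), np.float64(-0.0038)) w 0.0095 F [-1.2 -0.5 -3.3] M [ 0.03  0.01 -0.06]
 F along ex,n: -3.2 -1.4
[array([ 0.0445,  0.0041, -0.0005]), np.float64(0.002)]
```

View pics/s5c.png

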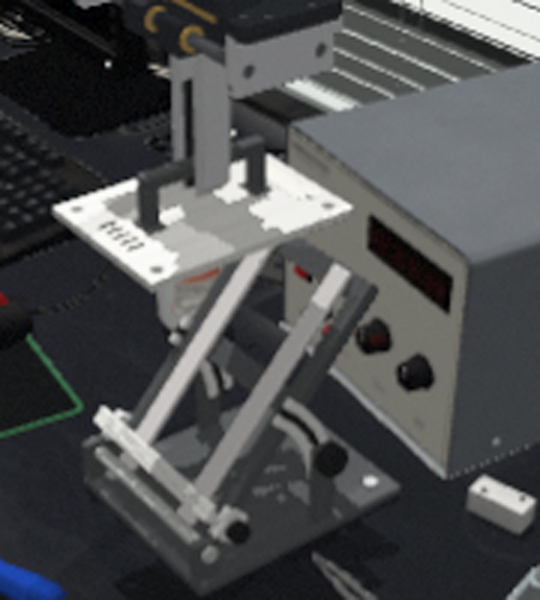

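View pics/t5c.png

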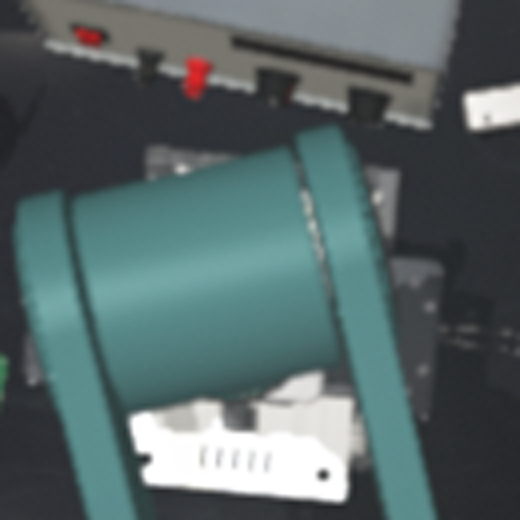

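```bash
python3 - <<'E'
from bench import robot
from h import *
o=robot.get_obs();st(o,.188,.090)
E
```

```text
t 6.48 tcp [0.5243 0.1939 0.2597] s,n,y (np.float64(0.2148), np.float64(0.1284), np.float64(-0.0039)) w 0.0097 F [-0.5  0.5 -2.4] M [-0.02 -0.01  0.01]
 F along ex,n: -2.2 -1.2
 rel [array([0.0456, 0.0039, 0.0107]), np.float64(0.0016)]
```

Emit:
{"name": "send_rows", "arguments": {
  "increments": [
    [-1, 0.005, 0.002, 0.006, 0.002],
    [-1, 0.015, 0.003, 0.0105, 0.002],
    [-1, 0.025, 0.004, 0.0105, 0.002],
    [-1, 0.035, 0.004, 0.0105, 0.002],
    [-1, 0.043, 0.004, 0.0105, 0.002]
  ]
}}

```text
time: 6.9
tool_pos: [0.5341, 0.1983, 0.214]
ee_rot: [-2.838, 1.568, -2.915]
wrist_force: [0.5, -0.3, -2.2]
width: 0.0092
```

Emit:
{"name": "send_rows", "arguments": {
  "increments": [
    [-1, 0.002, 0, 0, 0],
    [-1, 0.002, 0, 0, 0],
    [-1, 0.002, 0, 0, 0]
  ]
}}

```text
time: 7.15
tool_pos: [0.5347, 0.1986, 0.2146]
ee_rot: [1.377, 1.571, 1.301]
wrist_force: [0.0, 0.5, -3.5]
width: 0.0098
```

```bash
python3 - <<'E'
from bench import robot
from h import *
o=robot.get_obs();st(o,.177,.080)
s=snap(robot,"scene","s6");crop(s,"s6c",215,120,160,180,3.2)
E
```

```text
t 7.15 tcp [0.5347 0.1986 0.2146] s,n,y (np.float64(0.1879), np.float64(0.0909), np.float64(0.0017)) w 0.0098 F [ 0.   0.5 -3.5] M [ 0.02  0.   -0.03]
 F along ex,n: -2.6 -2.3
 rel [array([ 0.0154, -0.0017,  0.0009]), np.float64(0.0019)]
```

View pics/s6c.png

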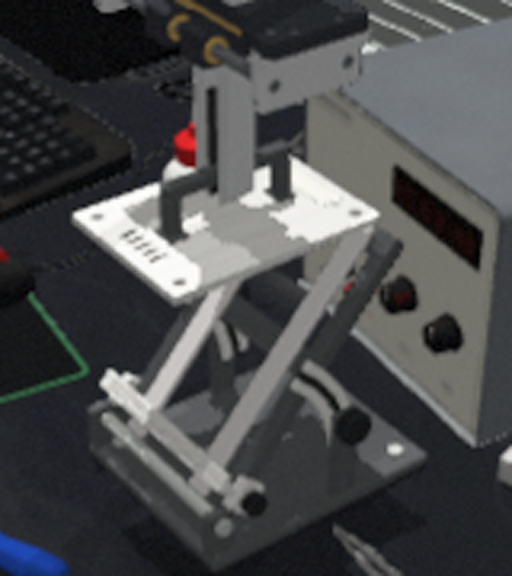

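Emit:
{"name": "send_rows", "arguments": {
  "increments": [
    [-1, 0.003, -0.001, 0, 0.002],
    [-1, 0.006, -0.001, 0, 0.002],
    [-1, 0.009, -0.001, 0, 0.002],
    [-1, 0.012, -0.001, 0, 0.002],
    [-1, 0.012, -0.001, 0, 0.002]
  ]
}}

```text
time: 7.62
tool_pos: [0.5337, 0.1976, 0.2027]
ee_rot: [-3.105, 1.569, 3.1]
wrist_force: [-3.9, -0.3, 1.8]
width: 0.0097
```

```bash
python3 - <<'E'
from bench import robot
from h import *
o=robot.get_obs();st(o,.166,.076)
E
```

```text
t 7.62 tcp [0.5337 0.1976 0.2027] s,n,y (np.float64(0.1784), np.float64(0.0836), np.float64(0.0006)) w 0.0097 F [-3.9 -0.3  1.8] M [-0.07  0.56  0.05]
 F along ex,n: -1.2 4.1
 rel [array([ 0.0144, -0.0006, -0.0026]), np.float64(0.0001)]
```

Emit:
{"name": "send_rows", "arguments": {
  "increments": [
    [-1, 0.003, 0, -0.001, 0],
    [-1, 0.006, 0, -0.002, 0],
    [-1, 0.009, 0, -0.003, 0],
    [-1, 0.011, 0, -0.004, 0],
    [-1, 0.011, 0, -0.004, 0]
  ]
}}

```text
time: 8.03
tool_pos: [0.5304, 0.1979, 0.1913]
ee_rot: [2.713, 1.571, 2.634]
wrist_force: [-3.4, 0.4, 1.9]
width: 0.0096
```

```bash
python3 - <<'E'
from bench import robot
from h import *
o=robot.get_obs();st(o,.148,.072)
s=snap(robot,"scene","s7");crop(s,"s7c",215,120,160,180,3.2)
E
```

```text
t 8.03 tcp [0.5304 0.1979 0.1913] s,n,y (np.float64(0.1677), np.float64(0.0785), np.float64(0.0006)) w 0.0096 F [-3.4  0.4  1.9] M [-0.02  0.46 -0.04]
 F along ex,n: -0.9 3.8
 rel [array([ 0.019 , -0.0006, -0.0083]), np.float64(-0.0001)]
```

View pics/s7c.png

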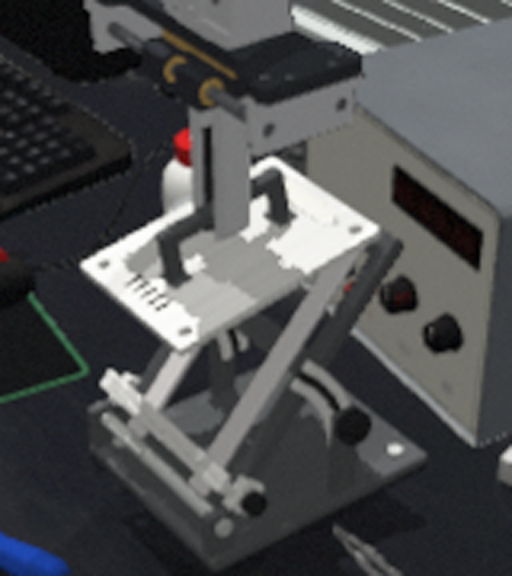

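Emit:
{"name": "send_rows", "arguments": {
  "increments": [
    [-1, 0.004, 0, -0.001, 0],
    [-1, 0.008, 0, -0.003, 0],
    [-1, 0.011, 0, -0.004, 0],
    [-1, 0.015, 0, -0.006, 0],
    [-1, 0.017, 0, -0.007, 0]
  ]
}}

```text
time: 8.5
tool_pos: [0.5234, 0.1985, 0.1737]
ee_rot: [-3.056, 1.57, -3.135]
wrist_force: [-1.8, -0.4, -0.2]
width: 0.0097
```

```bash
python3 - <<'E'
from bench import robot
from h import *
o=robot.get_obs();st(o,.138,.064)
E
```

```text
t 8.5 tcp [0.5234 0.1985 0.1737] s,n,y (np.float64(0.15), np.float64(0.072), np.float64(0.0006)) w 0.0097 F [-1.8 -0.4 -0.2] M [ 0.07  0.17 -0.04]
 F along ex,n: -1.4 1.1
 rel [array([ 0.0143, -0.0006, -0.0021]), np.float64(-0.0002)]
```

Emit:
{"name": "send_rows", "arguments": {
  "increments": [
    [-1, 0.003, 0, 0, 0],
    [-1, 0.006, 0, -0.001, 0],
    [-1, 0.009, 0, -0.0015, 0],
    [-1, 0.012, 0, -0.002, 0],
    [-1, 0.014, 0, -0.002, 0]
  ]
}}

```text
time: 8.92
tool_pos: [0.5216, 0.1986, 0.1602]
ee_rot: [2.747, 1.571, 2.668]
wrist_force: [-2.4, 0.4, 0.6]
width: 0.0095
```

```bash
python3 - <<'E'
from bench import robot
from h import *
o=robot.get_obs();st(o,.134,.054)
E
```

```text
t 8.92 tcp [0.5216 0.1986 0.1602] s,n,y (np.float64(0.1387), np.float64(0.0642), np.float64(0.0006)) w 0.0095 F [-2.4  0.4  0.6] M [ 0.04  0.12 -0.03]
 F along ex,n: -1.2 2.2
 rel [array([ 0.0103, -0.0006,  0.0045]), np.float64(-0.0002)]
```

Emit:
{"name": "send_rows", "arguments": {
  "increments": [
    [-1, 0.002, 0, 0.001, 0],
    [-1, 0.004, 0, 0.002, 0],
    [-1, 0.006, 0, 0.003, 0],
    [-1, 0.008, 0, 0.004, 0],
    [-1, 0.01, 0, 0.0045, 0]
  ]
}}

```text
time: 9.33
tool_pos: [0.5242, 0.1983, 0.1494]
ee_rot: [-3.035, 1.565, -3.114]
wrist_force: [-7.0, 0.8, 0.1]
width: 0.0099
```

```bash
python3 - <<'E'
from bench import robot
from h import *
o=robot.get_obs();st(o,.132,.045)
s=snap(robot,"scene","s8");crop(s,"s8c",215,120,160,180,3.2)
E
```

```text
t 9.33 tcp [0.5242 0.1983 0.1494] s,n,y (np.float64(0.1324), np.float64(0.0551), np.float64(0.0006)) w 0.0099 F [-7.   0.8  0.1] M [0.14 0.93 0.04]
 F along ex,n: -4.6 5.3
 rel [array([ 0.007 , -0.0006,  0.0073]), np.float64(0.0001)]
```

View pics/s8c.png

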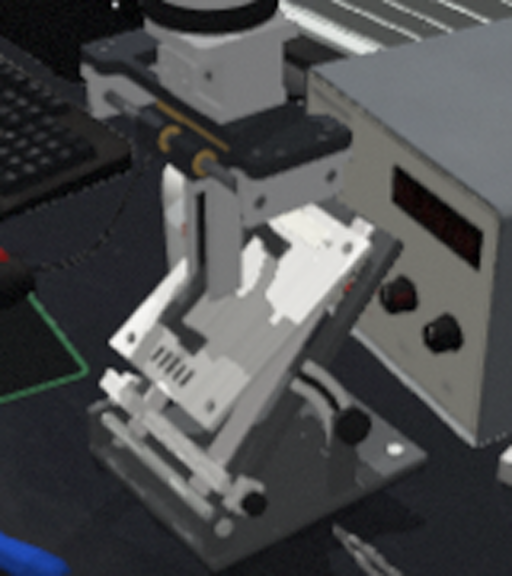

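Emit:
{"name": "send_rows", "arguments": {
  "increments": [
    [-1, 0.002, 0, 0.0005, 0],
    [-1, 0.004, 0, 0.001, 0],
    [-1, 0.006, 0, 0.0015, 0],
    [-1, 0.008, 0, 0.002, 0],
    [-1, 0.009, 0, 0.002, 0]
  ]
}}

```text
time: 9.8
tool_pos: [0.527, 0.1982, 0.1406]
ee_rot: [-3.028, 1.568, -3.107]
wrist_force: [-4.6, -0.6, 0.8]
width: 0.0097
```

```bash
python3 - <<'E'
from bench import robot
from h import *
o=robot.get_obs();st(o,.128,.042)
E
```

```text
t 9.8 tcp [0.527  0.1982 0.1406] s,n,y (np.float64(0.1277), np.float64(0.0471), np.float64(0.0006)) w 0.0097 F [-4.6 -0.6  0.8] M [0.12 0.64 0.02]
 F along ex,n: -2.5 3.9
 rel [array([ 0.0032, -0.0006,  0.004 ]), np.float64(0.0)]
```

Emit:
{"name": "send_rows", "arguments": {
  "increments": [
    [-1, 0.001, 0, 0.001, 0],
    [-1, 0.0015, 0, 0.002, 0],
    [-1, 0.002, 0, 0.003, 0],
    [-1, 0.003, 0, 0.004, 0],
    [-1, 0.003, 0, 0.004, 0]
  ]
}}

```text
time: 10.22
tool_pos: [0.5308, 0.1979, 0.1375]
ee_rot: [-3.025, 1.567, -3.104]
wrist_force: [-6.1, -0.1, 0.1]
width: 0.0095
```

```bash
python3 - <<'E'
from bench import robot
from h import *
o=robot.get_obs();st(o,.128,.037)
s=snap(robot,"scene","s9");crop(s,"s9c",235,165,130,145,4)
E
```

```text
t 10.22 tcp [0.5308 0.1979 0.1375] s,n,y (np.float64(0.128), np.float64(0.0423), np.float64(0.0006)) w 0.0095 F [-6.1 -0.1  0.1] M [0.06 0.78 0.02]
 F along ex,n: -4.0 4.6
 rel [array([ 0.0035, -0.0006,  0.004 ]), np.float64(0.0001)]
```

View pics/s9c.png

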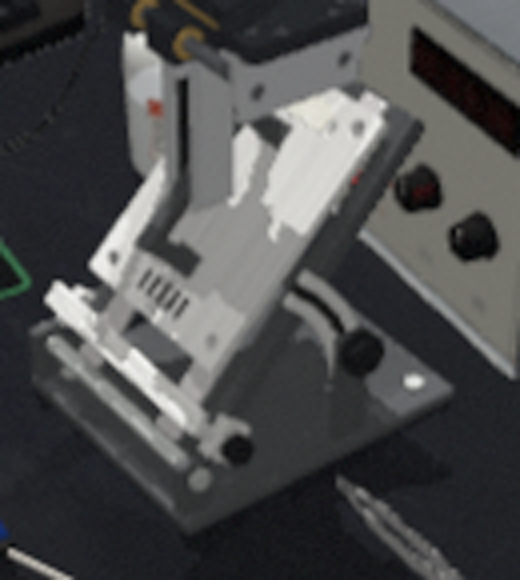

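Emit:
{"name": "send_rows", "arguments": {
  "increments": [
    [-1, 0.001, 0, 0.001, 0],
    [-1, 0.0015, 0, 0.002, 0],
    [-1, 0.002, 0, 0.0025, 0],
    [-1, 0.002, 0, 0.0025, 0]
  ]
}}

```text
time: 10.6
tool_pos: [0.5331, 0.1977, 0.1356]
ee_rot: [-3.023, 1.567, -3.102]
wrist_force: [-6.7, -0.1, 0.5]
width: 0.0098
```

```bash
python3 - <<'E'
from bench import robot
from h import *
o=robot.get_obs();st(o,.128,.036)
E
```

```text
t 10.6 tcp [0.5331 0.1977 0.1356] s,n,y (np.float64(0.1281), np.float64(0.0393), np.float64(0.0006)) w 0.0098 F [-6.7 -0.1  0.5] M [ 0.09  0.88 -0.  ]
 F along ex,n: -4.1 5.3
 rel [array([ 0.0022, -0.0006,  0.0024]), np.float64(0.0001)]
```

Emit:
{"name": "send_rows", "arguments": {
  "increments": [
    [-1, 0.0005, 0, 0.0005, 0],
    [-1, 0.001, 0, 0.001, 0],
    [-1, 0.0015, 0, 0.0015, 0],
    [-1, 0.0015, 0, 0.0015, 0]
  ]
}}

```text
time: 10.93
tool_pos: [0.5339, 0.1976, 0.1348]
ee_rot: [-3.053, 1.565, -3.131]
wrist_force: [-8.6, 0.1, 2.5]
width: 0.0098
```

```bash
python3 - <<'E'
from bench import robot
from h import *
o=robot.get_obs();st(o,.128,.036)
s=snap(robot,"scene","s10");crop(s,"s10c",235,165,130,145,4)
E
```

```text
t 10.93 tcp [0.5339 0.1976 0.1348] s,n,y (np.float64(0.128), np.float64(0.0382), np.float64(0.0006)) w 0.0098 F [-8.6  0.1  2.5] M [0.06 1.28 0.06]
 F along ex,n: -3.9 8.0
 rel [array([ 0.0014, -0.0006,  0.0016]), np.float64(0.0002)]
```

View pics/s10c.png

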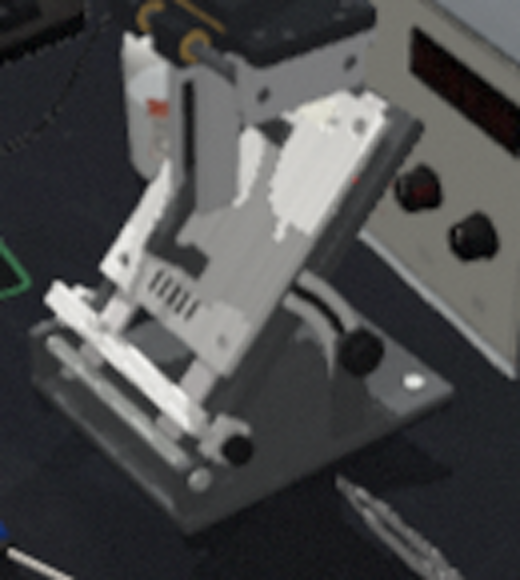

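Emit:
{"name": "send_rows", "arguments": {
  "increments": [
    [-1, 0.0007, 0, -0.0007, 0],
    [-1, 0.0014, 0, -0.0014, 0],
    [-1, 0.0022, 0, -0.002, 0],
    [-1, 0.003, 0, -0.0027, 0],
    [-1, 0.0037, 0, -0.0033, 0]
  ]
}}

```text
time: 11.4
tool_pos: [0.5327, 0.198, 0.1333]
ee_rot: [0.887, 1.57, 0.809]
wrist_force: [-6.1, -0.3, 7.5]
width: 0.0101
```

```bash
python3 - <<'E'
from bench import robot
from h import *
o=robot.get_obs();st(o)
E
```

```text
t 11.4 tcp [0.5327 0.198  0.1333] s,n,y (np.float64(0.1261), np.float64(0.038), np.float64(0.0009)) w 0.0101 F [-6.1 -0.3  7.5] M [0.01 1.   0.01]
 F along ex,n: 1.6 9.5
```

Emit:
{"name": "send_rows", "arguments": {
  "increments": [
    [-1, 0.0006, 0, -0.0008, 0],
    [-1, 0.0012, 0, -0.0016, 0],
    [-1, 0.0019, 0, -0.0024, 0],
    [-1, 0.0026, 0, -0.0031, 0],
    [-1, 0.0032, 0, -0.0038, 0]
  ]
}}

```text
time: 11.82
tool_pos: [0.5291, 0.1983, 0.1292]
ee_rot: [0.81, 1.57, 0.731]
wrist_force: [-4.6, 0.6, 5.3]
width: 0.0098
```

```bash
python3 - <<'E'
from bench import robot
from h import *
o=robot.get_obs();st(o)
E
```

```text
t 11.82 tcp [0.5291 0.1983 0.1292] s,n,y (np.float64(0.1206), np.float64(0.038), np.float64(0.0009)) w 0.0098 F [-4.6  0.6  5.3] M [ 0.12  0.83 -0.01]
 F along ex,n: 0.9 7.0
```

Emit:
{"name": "send_rows", "arguments": {
  "increments": [
    [-1, 0.0006, 0, -0.0008, 0],
    [-1, 0.0013, 0, -0.0015, 0],
    [-1, 0.002, 0, -0.0022, 0],
    [-1, 0.0027, 0, -0.0029, 0],
    [-1, 0.0034, 0, -0.0036, 0]
  ]
}}

```text
time: 12.23
tool_pos: [0.5254, 0.1984, 0.1251]
ee_rot: [0.9, 1.57, 0.822]
wrist_force: [-4.8, 0.8, 4.3]
width: 0.0094
```

```bash
python3 - <<'E'
from bench import robot
from h import *
o=robot.get_obs();st(o)
s=snap(robot,"scene","s11");crop(s,"s11c",235,165,130,145,4)
E
```

```text
t 12.23 tcp [0.5254 0.1984 0.1251] s,n,y (np.float64(0.1151), np.float64(0.038), np.float64(0.0007)) w 0.0094 F [-4.8  0.8  4.3] M [0.14 0.78 0.05]
 F along ex,n: -0.1 6.4
```

View pics/s11c.png

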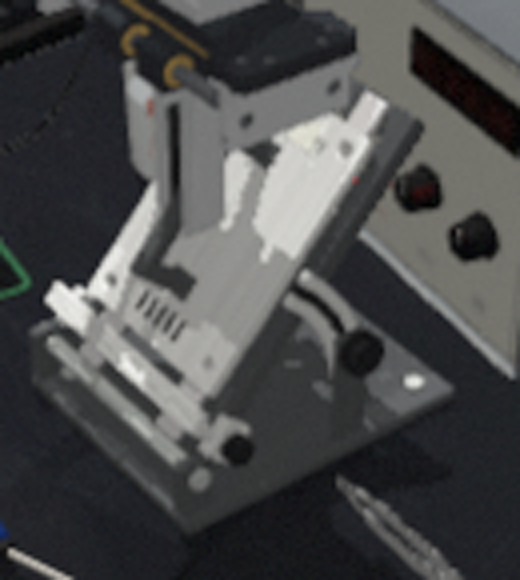

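Emit:
{"name": "send_rows", "arguments": {
  "increments": [
    [-1, 0.0006, 0, -0.0006, 0],
    [-1, 0.0012, 0, -0.0012, 0],
    [-1, 0.0018, 0, -0.0018, 0],
    [-1, 0.0024, 0, -0.0024, 0],
    [-1, 0.003, 0, -0.003, 0]
  ]
}}

```text
time: 12.7
tool_pos: [0.5225, 0.1985, 0.1217]
ee_rot: [0.392, 1.571, 0.313]
wrist_force: [-3.8, 0.7, 4.0]
width: 0.0098
```

```bash
python3 - <<'E'
from bench import robot
from h import *
o=robot.get_obs();st(o)
E
```

```text
t 12.7 tcp [0.5225 0.1985 0.1217] s,n,y (np.float64(0.1106), np.float64(0.0379), np.float64(0.0006)) w 0.0098 F [-3.8  0.7  4. ] M [0.07 0.65 0.04]
 F along ex,n: 0.4 5.5
```

Emit:
{"name": "send_rows", "arguments": {
  "increments": [
    [-1, 0.0005, 0, -0.0005, 0],
    [-1, 0.001, 0, -0.001, 0],
    [-1, 0.0016, 0, -0.0015, 0],
    [-1, 0.0022, 0, -0.002, 0]
  ]
}}

```text
time: 13.03
tool_pos: [0.5205, 0.1986, 0.1194]
ee_rot: [-1.833, 1.571, -1.912]
wrist_force: [-4.1, 0.9, 3.3]
width: 0.0097
```

```bash
python3 - <<'E'
from bench import robot
from h import *
o=robot.get_obs();st(o)
E
```

```text
t 13.03 tcp [0.5205 0.1986 0.1194] s,n,y (np.float64(0.1076), np.float64(0.0379), np.float64(0.0006)) w 0.0097 F [-4.1  0.9  3.3] M [0.06 0.56 0.08]
 F along ex,n: -0.3 5.3
```

Emit:
{"name": "send_rows", "arguments": {
  "increments": [
    [-1, 0.0005, 0, -0.0005, 0],
    [-1, 0.001, 0, -0.0009, 0],
    [-1, 0.0016, 0, -0.0014, 0],
    [-1, 0.0022, 0, -0.0019, 0]
  ]
}}

```text
time: 13.37
tool_pos: [0.5186, 0.1988, 0.1173]
ee_rot: [0.154, 1.571, 0.075]
wrist_force: [-3.7, 0.1, 2.1]
width: 0.0093
```

```bash
python3 - <<'E'
from bench import robot
from h import *
o=robot.get_obs();st(o)
E
```

```text
t 13.37 tcp [0.5186 0.1988 0.1173] s,n,y (np.float64(0.1047), np.float64(0.0379), np.float64(0.0006)) w 0.0093 F [-3.7  0.1  2.1] M [0.09 0.49 0.03]
 F along ex,n: -0.9 4.2
```

Emit:
{"name": "send_rows", "arguments": {
  "increments": [
    [-1, 0.0006, 0, -0.0004, 0],
    [-1, 0.0012, 0, -0.0008, 0],
    [-1, 0.0018, 0, -0.0013, 0],
    [-1, 0.0023, 0, -0.0018, 0]
  ]
}}

```text
time: 13.7
tool_pos: [0.5176, 0.199, 0.1161]
ee_rot: [0.141, 1.568, 0.062]
wrist_force: [-1.7, 0.1, 6.5]
width: 0.0099
```

```bash
python3 - <<'E'
from bench import robot
from h import *
o=robot.get_obs();st(o)
s=snap(robot,"scene","s12");crop(s,"s12c",235,165,130,145,4)
E
```

```text
t 13.7 tcp [0.5176 0.199  0.1161] s,n,y (np.float64(0.1032), np.float64(0.0378), np.float64(0.0007)) w 0.0099 F [-1.7  0.1  6.5] M [0.   0.44 0.04]
 F along ex,n: 3.6 5.6
```

View pics/s12c.png

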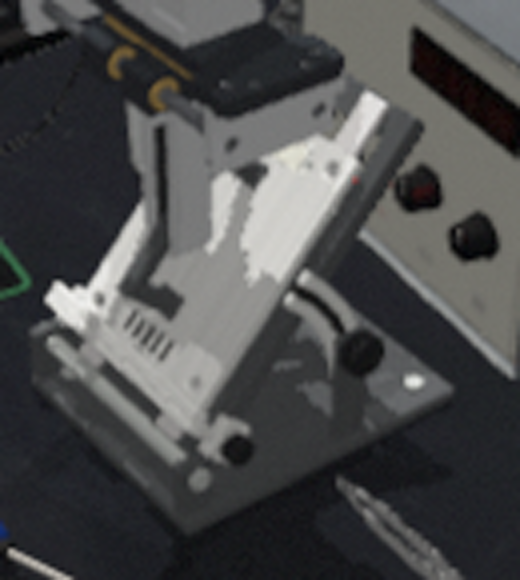

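Emit:
{"name": "send_rows", "arguments": {
  "increments": [
    [-1, 0.0003, 0, -0.0003, 0],
    [-1, 0.0006, 0, -0.0005, 0],
    [-1, 0.0006, 0, -0.0005, 0],
    [-1, 0.0006, 0, -0.0005, 0]
  ]
}}

```text
time: 14.08
tool_pos: [0.5176, 0.199, 0.1161]
ee_rot: [0.167, 1.567, 0.088]
wrist_force: [-2.6, -0.3, 7.1]
width: 0.0102
```

```bash
python3 - <<'E'
from bench import robot
from h import *
o=robot.get_obs();st(o)
s=snap(robot,"wrist","w13")
E
```

```text
t 14.08 tcp [0.5176 0.199  0.1161] s,n,y (np.float64(0.1032), np.float64(0.0378), np.float64(0.0007)) w 0.0102 F [-2.6 -0.3  7.1] M [-0.06  0.45 -0.01]
 F along ex,n: 3.6 6.7
```

View pics/w13.png

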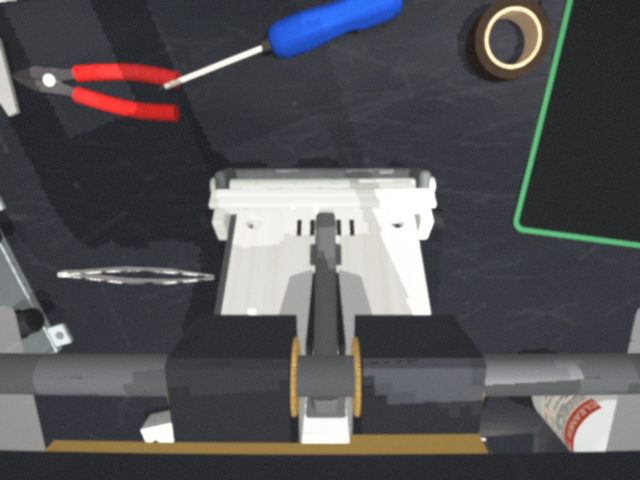

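Emit:
{"name": "send_rows", "arguments": {
  "increments": [
    [-0.9, -0.0005, 0, 0, 0],
    [-0.75, -0.0005, 0, 0, 0],
    [-0.6, -0.0005, 0, 0, 0],
    [-0.4, -0.0005, 0, 0, 0],
    [-0.2, -0.0005, 0, 0, 0]
  ]
}}

```text
time: 14.55
tool_pos: [0.5163, 0.1989, 0.1143]
ee_rot: [-2.54, 1.57, -2.619]
wrist_force: [0.4, 0.1, -0.2]
width: 0.0282
```

Emit:
{"name": "send_rows", "arguments": {
  "increments": [
    [-0.1, 0, 0, 0, 0],
    [-0.1, 0, 0, 0, 0],
    [-0.1, 0, 0, 0, 0]
  ]
}}

```text
time: 14.8
tool_pos: [0.5163, 0.199, 0.1148]
ee_rot: [-2.965, 1.571, -3.044]
wrist_force: [0.4, -0.9, 0.3]
width: 0.0421
```

```bash
python3 - <<'E'
from bench import robot
from h import *
o=robot.get_obs();st(o)
s=snap(robot,"wrist","w14")
s=snap(robot,"scene","s14");crop(s,"s14c",235,165,130,145,4)
E
```

```text
t 14.8 tcp [0.5163 0.199  0.1148] s,n,y (np.float64(0.1014), np.float64(0.038), np.float64(0.0006)) w 0.0421 F [ 0.4 -0.9  0.3] M [ 0.02  0.04 -0.02]
 F along ex,n: 0.5 -0.2
```

View pics/w14.png

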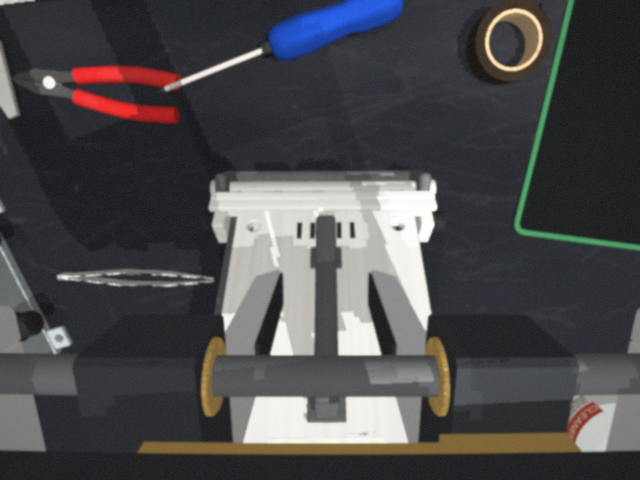

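View pics/s14c.png

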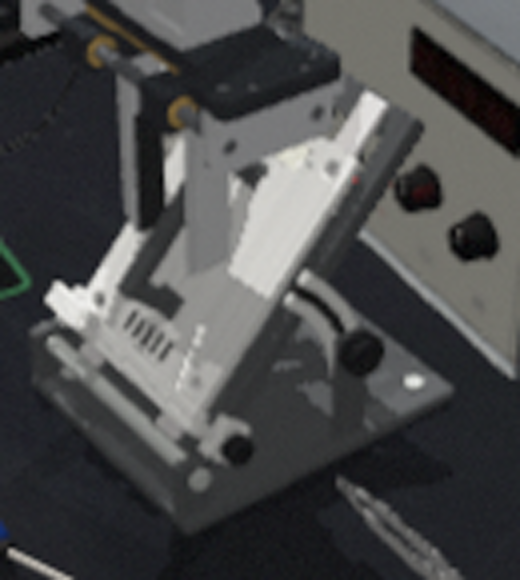

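Released; the cover stayed put. I withdraw upward with the fingers clear on both sides of the bar.

Emit:
{"name": "send_rows", "arguments": {
  "increments": [
    [-0.1, -0.01, 0, 0, 0],
    [-0.1, -0.025, 0, 0, 0],
    [-0.1, -0.045, 0, 0, 0],
    [-0.1, -0.07, 0, 0, 0],
    [-0.1, -0.1, 0, 0, 0]
  ]
}}

```text
time: 15.32
tool_pos: [0.5155, 0.1988, 0.2153]
ee_rot: [-2.827, 1.568, -2.905]
wrist_force: [1.1, 0.0, -0.6]
width: 0.0425
```

Emit:
{"name": "send_rows", "arguments": {
  "increments": [
    [-0.1, -0.03, 0, 0, 0],
    [-0.1, -0.06, 0, 0, 0],
    [-0.1, -0.09, 0, 0.01, 0],
    [-0.1, -0.12, 0, 0.02, 0],
    [-0.1, -0.15, 0, 0.03, 0]
  ]
}}

```text
time: 15.73
tool_pos: [0.546, 0.1966, 0.3679]
ee_rot: [0.363, 1.569, 0.284]
wrist_force: [1.2, 0.5, 0.2]
width: 0.0425
```

Emit:
{"name": "send_rows", "arguments": {
  "increments": [
    [-0.1, 0, 0, 0, 0],
    [-0.1, 0, 0, 0, 0],
    [-0.1, 0, 0, 0, 0],
    [-0.1, 0, 0, 0, 0]
  ]
}}

```text
time: 16.07
tool_pos: [0.5455, 0.1966, 0.3632]
ee_rot: [-2.859, 1.568, -2.938]
wrist_force: [-0.4, -0.1, -0.3]
width: 0.0425
```

```bash
python3 - <<'E'
from bench import robot
from h import *
o=robot.get_obs();st(o)
s=snap(robot,"wrist","w15");crop(s,"w15c",240,80,170,220,2.7)
s=snap(robot,"scene","s15");crop(s,"s15c",235,165,130,145,4)
E
```

```text
t 16.07 tcp [0.5455 0.1966 0.3632] s,n,y (np.float64(0.3059), np.float64(0.182), np.float64(0.0005)) w 0.0425 F [-0.4 -0.1 -0.3] M [0.03 0.   0.02]
 F along ex,n: -0.5 0.1
```

View pics/w15.png

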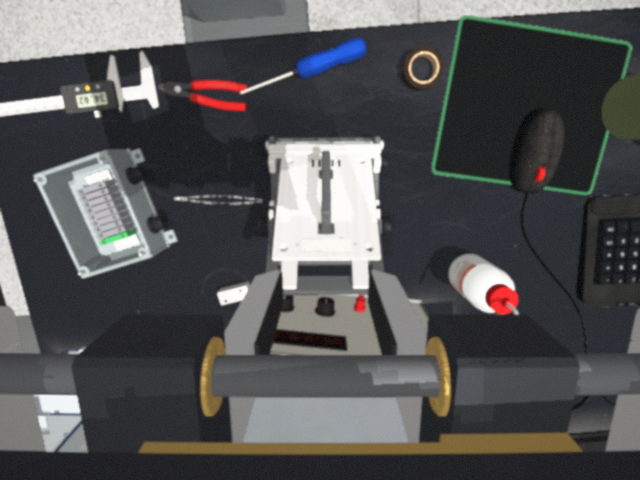

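View pics/w15c.png

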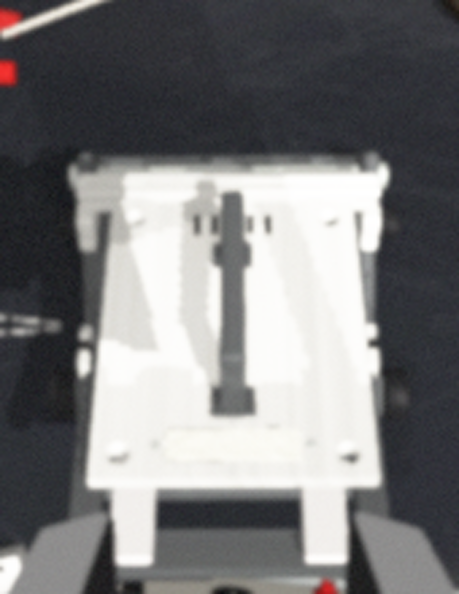

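View pics/s15c.png

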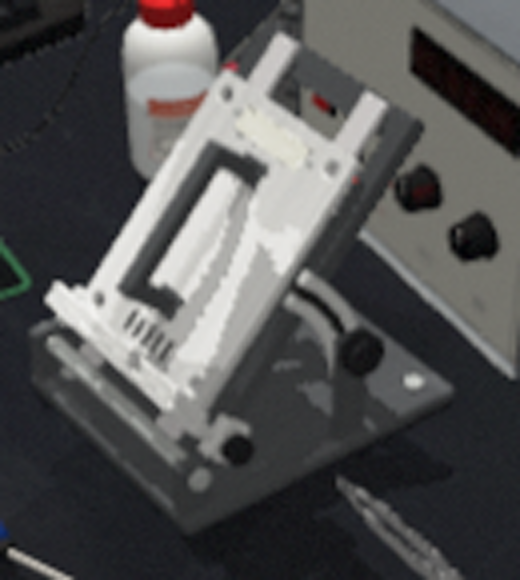

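```bash
python3 - <<'E'
from bench import robot
from h import *
w=load("w15");s=load("s15")
W=lambda p:(p[0]/2.7+240-.3,p[1]/2.7+80-.3)
S=lambda p:(p[0]/4+235-.375,p[1]/4+165-.375)
def pl(c,p,n):
    o,d=ray(c,[p]);d=d[0];X=o+d*((n-(o-H)@EN)/(d@EN));return ((X-H)@EX).round(4),((X-H)@EY).round(4)
for n,c,p in [("wL",w,W((88,486))),("wR",w,W((381,486))),("s far L",s,S((222,72))),("s far R",s,S((345,183)))]:print(n,pl(c,p,.006))
for k,(a,b) in {"-y top":(W((381,486)),S((222,72))),"other":(W((88,486)),S((347,182)))}.items():
    X,e=tri(w,a,s,b);d=X-H;print(k,X.round(4),"gap",round(e,4),"s,n,y",(d@EX).round(4),(d@EN).round(4),(d@EY).round(4))
# bystanders moved? compare scene
a=load("s1")["image"].astype(int);b=s["image"].astype(int)
d=(abs(a-b).max(2)>60).astype(np.uint8);n,l,stt,c=cv2.connectedComponentsWithStats(d)
print([tuple(x) for x in stt[1:] if x[4]>15])
st(robot.get_obs())
E
```

```text
wL (np.float64(0.1768), np.float64(-0.054))
wR (np.float64(0.1768), np.float64(0.0565))
s far L (np.float64(0.1705), np.float64(0.0584))
s far R (np.float64(0.1613), np.float64(-0.0531))
-y top [0.5939 0.2509 0.1635] gap 0.0054 s,n,y 0.1724 0.0033 0.0584
other [0.5841 0.1399 0.1567] gap 0.0118 s,n,y 0.1666 -0.0005 -0.053
[(np.int32(32), np.int32(0), np.int32(42), np.int32(45), np.int32(1057)), (np.int32(70), np.int32(0), np.int32(23), np.int32(24), np.int32(311)), (np.int32(105), np.int32(0), np.int32(16), np.int32(17), np.int32(107)), (np.int32(304), np.int32(0), np.int32(11), np.int32(4), np.int32(26)), (np.int32(242), np.int32(4), np.int32(99), np.int32(75), np.int32(3467)), (np.int32(304), np.int32(4), np.int32(11), np.int32(8), np.int32(47)), (np.int32(28), np.int32(57), np.int32(15), np.int32(6), np.int32(25)), (np.int32(0), np.int32(60), np.int32(45), np.int32(15), np.int32(230)), (np.int32(4), np.int32(71), np.int32(47), np.int32(13), np.int32(278)), (np.int32(294), np.int32(72), np.int32(12), np.int32(10), np.int32(74)), (np.int32(279), np.int32(79), np.int32(7), np.int32(6)
[... 1104 characters left out ...]
2(3577)), (np.int32(284), np.int32(369), np.int32(10), np.int32(9), np.int32(48)), (np.int32(299), np.int32(371), np.int32(26), np.int32(22), np.int32(127)), (np.int32(326), np.int32(376), np.int32(13), np.int32(11), np.int32(57)), (np.int32(83), np.int32(383), np.int32(65), np.int32(90), np.int32(2950)), (np.int32(59), np.int32(424), np.int32(11), np.int32(11), np.int32(19)), (np.int32(100), np.int32(428), np.int32(5), np.int32(10), np.int32(23)), (np.int32(157), np.int32(446), np.int32(51), np.int32(34), np.int32(1028))]
t 16.17 tcp [0.5455 0.1966 0.3632] s,n,y (np.float64(0.3059), np.float64(0.182), np.float64(0.0005)) w 0.0422 F [ 0.2 -0.7 -0. ] M [0.05 0.03 0.01]
 F along ex,n: 0.1 -0.2
```

```bash
python3 - <<'E'
from h import *
a=load("s1");b=load("s15")
A=a["image"][340:460,270:420,::-1];B=b["image"][340:460,270:420,::-1]
cv2.imwrite("pics/cal.png",cv2.resize(np.hstack([A,B]),None,fx=2.6,fy=2.6,interpolation=cv2.INTER_CUBIC))
crop(b,"s15d",300,190,50,50,12)
E
```

```text
(no output)
```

View pics/cal.png

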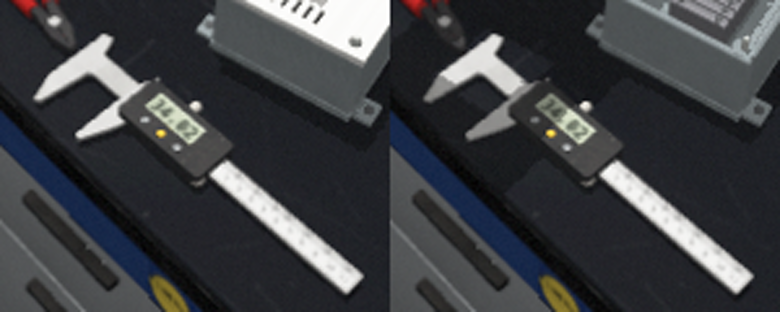

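View pics/s15d.png

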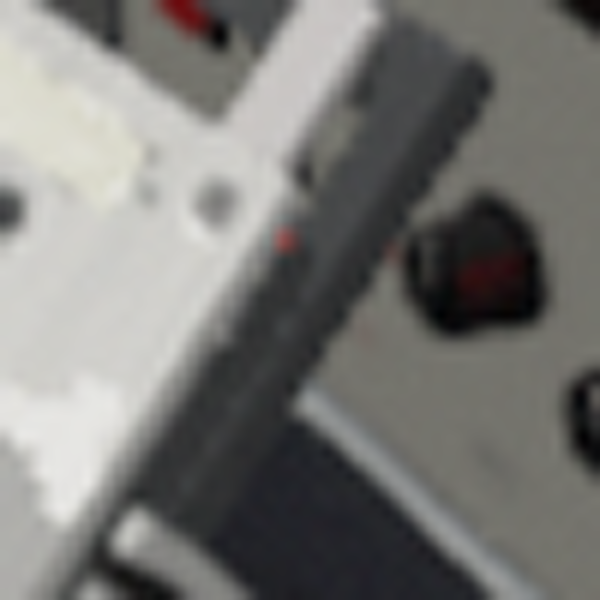

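```bash
python3 - <<'E'
from bench import robot
from h import *
w=load("w15");s=load("s15")
X,e=tri(w,(88/2.7+239.7,486/2.7+79.7),s,(324,204));d=X-H;print(X.round(4),e,(d@EX).round(4),(d@EN).round(4),(d@EY).round(4))
st(robot.get_obs());print(robot.close_job())
E
```

```text
[0.5845 0.1396 0.1693] 0.002825310528069461 0.1763 0.0075 -0.0533
t 16.17 tcp [0.5455 0.1966 0.3632] s,n,y (np.float64(0.3059), np.float64(0.182), np.float64(0.0005)) w 0.0422 F [ 0.2 -0.7 -0. ] M [0.05 0.03 0.01]
 F along ex,n: 0.1 -0.2
the job is handed in; nothing more can be done
None
```

The cover is off the housing and leaning on the easel, lengthwise up the slope, with its handle facing out and its foot behind the ledge's lip. I handed the job in at about 16 s.

I gripped the handle in the middle and lifted the cover straight up off the pins. The tool cannot tilt, so I lowered the cover's far end onto the rails. The contact swung it in the grip until its back lay flat, at about 6–10 N. I then slid it down slowly until it met the ledge. The along-slope force rose from -0.9 to +3.6 N and travel stopped. I opened the gripper only then, and backed away.

Last checks:
- **Squareness:** both upper corners sit at 0.177 m up the slope in the wrist view. That puts the ledge at about 27 mm.
- **Centring:** the edges lie at y = -54 and +56 mm, about 1 mm off centre.
- **Flatness:** one top corner came out 7.5 mm and the other 3.3 mm off the rail plane. 6 mm is expected, so both are within the calibration error.
- **Other things:** in the views I compared, the tools and other things look unmoved. Differences I noticed around the caliper were only shadows.
- **Robot:** it is clear of everything, with about 0 N at the wrist.

A first measurement of one corner disagreed with the rest. I had picked the wrong pixel, and the re-measured corner agreed.

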